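# Repack a sleeved chocolate box the right way round

### The job

This sleeved chocolate box was put together back to front and is still empty: slide the tray right out of its sleeve, lay every chocolate ingot on the counter flat in a pocket of its own, crosswise, and only then slide the tray back in turned end for end, so that the red tab sticks out of the mouth with the splayed wooden guides and the tray's body ends flush with the sleeve. Leave the tin and the other goods where they are.

Things in the scene. Friction and masses are not known exactly. Their poses are not given: they have to be found in the camera images.
- sleeve_mid (a point): teal card sleeve with a clear window on top, a straight tunnel open at both ends, fixed to the counter in a wooden jig. Inside 172 mm long, 70 wide, 33 high; outside 36 high, 100 wide over the jig rails. No raised floor: the tray slides on the bare counter. This point: middle of the tunnel, 13.5 mm above the counter; x runs along the tunnel out of its mouth, z up
- mouth (a point): the sleeve's mouth, 86 mm along x from its middle, 13.5 mm above the counter; axes as the sleeve's. It is the end with two short splayed wooden guides, 20 mm high, that reach 23 mm beyond it and widen from 74 to 93 mm
- tray_mid (a point): loose cream tray, 0.2 to 0.3 kg, at the start in the sleeve the wrong way round (plain tab at the mouth). Body 172 mm long (x), 66 wide (y), floor 3 mm thick, walls and dividers up to 12 mm above its underside, five pockets in a row; 244 mm long over the tabs at both ends. This point: middle of the body, 13.5 mm above its underside; x points to the plain tab, z up
- red_tab (a point): centre of the tray's red tab (36 mm along x, 12 mm wide along y, 28 mm high), 104 mm along the tray's -x from its middle and 14 mm above its underside; axes as the tray's
- plain_tab (a point): centre of the tray's plain cream tab, same size as the red one, 104 mm along the tray's +x; axes as the tray's. Lifted by its low side walls the tray may tip nose down between the fingers; it turns and slides well resting on the counter
- pocket1 (a point): pocket 1 of the tray, 66 mm from its middle towards the red tab; 30 mm along the tray, 60 mm across it, 9 mm deep. This point: where the centre of an ingot lies when it rests in the pocket, 15 mm above the tray's underside; axes as the tray's
- pocket2 (a point): pocket 2 of the tray, 33 mm from its middle towards the red tab; 30 mm along the tray, 60 mm across it, 9 mm deep. This point: where the centre of an ingot lies when it rests in the pocket, 15 mm above the tray's underside; axes as the tray's
- pocket3 (a point): middle pocket of the tray; 30 mm along the tray, 60 mm across it, 9 mm deep. This point: where the centre of an ingot lies when it rests in the pocket, 15 mm above the tray's underside; axes as the tray's
- pocket4 (a point): pocket 4 of the tray, 33 mm from its middle towards the plain tab; 30 mm along the tray, 60 mm across it, 9 mm deep. This point: where the centre of an ingot lies when it rests in the pocket, 15 mm above the tray's underside; axes as the tray's
- pocket5 (a point): pocket 5 of the tray, 66 mm from its middle towards the plain tab; 30 mm along the tray, 60 mm across it, 9 mm deep. This point: where the centre of an ingot lies when it rests in the pocket, 15 mm above the tray's underside; axes as the tray's
- ingot1_mid (a point): chocolate ingot 1 in gold foil with a paper band, a solid block 56 x 24 x 24 mm, 30 to 65 g, loose on the counter (may be absent). This point: its centre. x runs along its 56 mm length; either end and any long side will do. In a pocket it lies across the tray and stands 15 mm above the walls.
- ingot2_mid (a point): chocolate ingot 2 in brown foil with a paper band, a solid block 56 x 24 x 24 mm, 30 to 65 g, loose on the counter (may be absent). This point: its centre. x runs along its 56 mm length; either end and any long side will do. In a pocket it lies across the tray and stands 15 mm above the walls.
- ingot3_mid (a point): chocolate ingot 3 in gold foil with a paper band, a solid block 56 x 24 x 24 mm, 30 to 65 g, loose on the counter (may be absent). This point: its centre. x runs along its 56 mm length; either end and any long side will do. In a pocket it lies across the tray and stands 15 mm above the walls.
- ingot4_mid (a point): chocolate ingot 4 in brown foil with a paper band, a solid block 56 x 24 x 24 mm, 30 to 65 g, loose on the counter (may be absent). This point: its centre. x runs along its 56 mm length; either end and any long side will do. In a pocket it lies across the tray and stands 15 mm above the walls.
- ingot5_mid (a point): chocolate ingot 5 in gold foil with a paper band, a solid block 56 x 24 x 24 mm, 30 to 65 g, loose on the counter (may be absent). This point: its centre. x runs along its 56 mm length; either end and any long side will do. In a pocket it lies across the tray and stands 15 mm above the walls.
- tin_mid (a point): round sweet tin, 65 mm across and 40 mm high, a bystander, loose among the ingots; its centre
- green_bar_mid (a point): flat green chocolate bar, 64 x 140 x 12 mm, a bystander lying behind the ingots; its centre
Not all that is in view belongs to the job. Leave any blue look-alike of the part that bears ingot4_mid alone.

How it is judged:
By the outcome, as a careful person would: the job done as asked, in the order asked, and still so for the second after the job is handed in, with the robot touching nothing.
Of ingot1, ingot2, ingot3, ingot4, ingot5 only 3 to 5 are there at a start; the rules pass over those that are not, and their reading is None.
At some moment in a run one of ingot1, ingot2, ingot3, ingot4, ingot5 may be knocked a few centimetres aside while the robot is not near it.
Once in a run the grip may slacken for a moment while it holds something.
It also fails if it takes over 200 s, if anything falls off the work surface, if the arm or the gripper's body presses on something with over 40 N, if the wrist force passes 120 N, or if a joint passes its speed limit or range.

### The arm

A 6-joint arm with a two-finger parallel gripper is mounted at the origin on a cart in front of the work surface, level with it; the furniture and walls round the work are solid. World frame = base frame: x ahead of the robot, y to its left, z up, the work surface at z = 0. Lengths are in mm, angles in rad, forces in N, time in s.
With the tool pointing down it reaches from about 350 to 950 mm from the base axis. Payload 17.4 kg.
Tool frame: the origin (TCP) lies at the very end of the fingers, on their centre line; the grasp point (between the pads) lies grip_point_offset behind it (grip_point_offset is the distance from the TCP to the grasp point, in mm); z points along the fingers, y is the line along which they close (so a half turn about z gives the same grasp; the last joint's range is limited). The gripper opens to 93 mm and grips with 3 to 60 N. Pads are 15 mm wide; open, the fingers measure 128 mm over their backs; the gripper's body (75 mm by 188 mm) begins 65 mm behind the grasp point.
Start: joints at [1.128, 0.116, 1.442, -0, 1.584, -0.038], TCP at [265.847, 620.45, 218.646] pointing down, gripper open.
Joint ranges: [-2.83, 2.83], [-0.83, 2.19], [0.07, 2.5], [-1.14, 4.28], [0.01, 3], [-2.97, 2.97]. Speed limits (rad/s): [1.89, 1.89, 2.22, 3.14, 3.14, 3.14].

### API

Orientations are given as a unit quaternion [w, x, y, z].
In Python, from cell import * gives the robot as it stands.
- The arm moves only by the tool step_arm, never from a script. Its argument "motion" is one flat list of numbers, 7 for each row, row after row: the turn, a rotation vector about the world's x, y, z in degrees, then the shift along the world's x, y, z in m, then the closure, from -1 (fully open) to 1 (shut). In form: [wx, wy, wz, tx, ty, tz, jaw, wx, wy, wz, tx, ty, tz, jaw, ...]. A call has 1 to 12 rows; each row is the pose to reach, as a shift and turn from the pose commanded when the call began; what a row does not reach only later rows make up. A row lasts 1/12 s, in which the tool goes at most 41.7 mm and 7.16 degrees, less where a joint would pass 70% of its speed; a pose out of reach is approached as far as the arm can. A call with a gripper value outside its range is refused whole. The fingers move at their own pace and stop on an object; the grip force is fixed at half the most. Time passes only in rows, so rows that repeat a pose let the fingers close. It gives the time, the measured TCP pose, the force, the opening and the grip force at its end, in the units of the state.
- observe(): the state, without advancing time (a new reading comes with each control period).
- snapshot(name): name is "scene" or "top"; returns the picture (420x560x3 uint8, red, green, blue); there is no depth.
- camera_model(name): a dict with "fov_y" (degrees; the focal length in pixels is half the picture's height over the tangent of half this angle, whatever the lens; pixels are square), "cx", "cy" (the principal point, pixels), "rvec" (rotation vector, rad) and "tvec" (3), from world to camera coordinates, as OpenCV has them. Camera axes: x right, y down, z forward; pixel columns grow to the right and rows downward; lengths in mm; the calibration is good to about 2 mm. A picture is of the moment at which its call begins. camera_model takes no time and is no camera call.
- close_job(): hands the job in; it is judged then, once.
Trained networks look in the newest picture that a camera, given by its name, has taken for a name from the list of things; names that differ only in an ending like _2 or _b are one class to them, and where a whole thing is asked for, a point or a joint stands for the part that bears it (a point fixed in the world has none). Each returns a list of dicts, best first, with "p" (0 to 1); they miss things now and then, are a little off and sometimes report something else, mostly with a low value. They report only what shows in the picture. A call takes as long as a camera call. They do not tell look-alikes from the thing itself.
- boxes_of(camera, thing): "extent" ([centre column, centre row, width, height] in pixels, round what is visible of it).
- spot_point(camera, thing): "point" ([column, row] in pixels: a listed point, or the origin of a listed thing).
The state is a dict: "clock": time; "joint_positions": joint angles; "dq": joint speeds; "joint_efforts": joint torques, N m; "tool_pos": TCP position; "eef_rot": TCP orientation; "ft_force": force on the tool from outside, world axes, zero at the start; "ft_torque": the same for the moment, N m; "opening": finger opening in mm; "grip_force": force on a finger pad.
Only numpy, scipy, OpenCV 4.12 (cv2) and the standard library are available. Lean on these libraries where they do the work, as an engineer would, in place of code of your own. Each camera call takes 0.05 s, during which the arm holds its last target. There are 200 camera calls.

## Working session

There is one attempt and no reset: what is moved stays moved. The work goes in short steps, Python scripts to look and compute and a tool call to move; the robot and the scene stay as the last step left them, time stands still between calls to the robot, and variables do not carry over. Pictures are saved under pics/ and viewed, at most 14 in all, crops included, and the job is handed in when it is done.

Besides the shell and the picture viewer there is one more tool, called after "Emit:" in YAML: its name, and indented under it one key for each argument. step_arm: Moves the arm, as the interface text tells. Its arguments: {"type":"object","properties":{"motion":{"type":"array","items":{"type":"number"}}},"required":["motion"]}

```bash
mkdir -p pics; ls; cat > h.py <<'E'
from cell import *
import numpy as np, cv2
from scipy.spatial.transform import Rotation as R
def cam(n):
    c=camera_model(n); f=210/np.tan(np.radians(c["fov_y"])/2)
    return np.array([[f,0,c["cx"]],[0,f,c["cy"]],[0,0,1]]),np.array(c["rvec"],float),np.array(c["tvec"],float)
def toworld(n,px,z):
    K,r,t=cam(n); M=cv2.Rodrigues(r)[0]
    d=M.T@np.linalg.inv(K)@np.array([px[0],px[1],1.]); o=-M.T@t
    return o+d*(z-o[2])/d[2]
def topx(n,P):
    K,r,t=cam(n); return cv2.projectPoints(np.array(P,float).reshape(-1,3),r,t,K,None)[0][:,0]
def save(n,f,s=1.0,crop=None):
    im=np.array(snapshot(n))[:,:,::-1]
    if crop: im=im[crop[1]:crop[3],crop[0]:crop[2]]
    cv2.imwrite("pics/"+f,cv2.resize(im,None,fx=s,fy=s,interpolation=cv2.INTER_CUBIC))
def st():
    s=observe(); print(round(s["clock"],2),np.round(s["tool_pos"],1),np.round(R.from_quat(np.roll(s["eef_rot"],-1)).as_matrix()[:,1],3),"open",s["opening"],"F",np.round(s["ft_force"],1))
E
python3 - <<'E'
from h import *
st(); print(grip_point_offset if 'grip_point_offset' in globals() else None)
save("top","top0.png",1.4); save("scene","scene0.png",1.4)
for n in("top","scene"):
    print(n,camera_model(n))
    for th,z in dict(sleeve_mid=13.5,mouth=13.5,tray_mid=13.5,plain_tab=14,red_tab=14,ingot1_mid=12,ingot2_mid=12,tin_mid=20,green_bar_mid=6).items():
        for d in spot_point(n,th)[:6]: print(th,round(d["p"],2),np.round(d["point"]),np.round(toworld(n,d["point"],z)))
E
```

```text
pics
0.0 [265.8 620.3 217.9] [ 0.394  0.919 -0.001] open 92.89959738333557 F [-0.1  1.   1.3]
18.8
top {'fov_y': 47.637647452913036, 'cx': 283.3599571864052, 'cy': 212.38453263528478, 'rvec': array([ 2.15838091, -2.1551909 ,  0.14080792]), 'tvec': array([  17.77491118,  573.21351143, 1107.11504274])}
sleeve_mid 0.61 [179. 272.] [431. 270.  14.]
mouth 0.69 [214. 267.] [443. 187.  14.]
plain_tab 0.74 [220. 262.] [455. 173.  14.]
red_tab 0.8 [138. 279.] [414. 368.  14.]
ingot1_mid 0.56 [365. 265.] [ 449. -179.   12.]
ingot2_mid 0.4 [434. 269.] [ 438. -345.   12.]
tin_mid 0.7 [435. 269.] [ 438. -346.   20.]
green_bar_mid 0.69 [396. 173.] [ 676. -263.    6.]
scene {'fov_y': 44.157615608155325, 'cx': 274.28270384190904, 'cy': 203.90549331873143, 'rvec': array([ 2.20513396, -0.83134193,  0.38447765]), 'tvec': array([-398.33406225,  298.41374064, 1004.00170005])}
sleeve_mid 0.97 [181. 187.] [440. 263.  13.]
mouth 0.8 [203. 202.] [451. 178.  14.]
red_tab 0.51 [148. 171.] [410. 374.  14.]
ingot1_mid 0.88 [304. 286.] [ 458. -181.   12.]
ingot2_mid 0.51 [157. 178.] [415. 335.  12.]
ingot2_mid 0.16 [146. 172.] [406. 375.  12.]
tin_mid 0.8 [357. 336.] [ 447. -343.   20.]
tin_mid 0.74 [304. 286.] [ 454. -185.   20.]
green_bar_mid 0.67 [399. 262.] [ 676. -270.    6.]
```

View pics/top0.png

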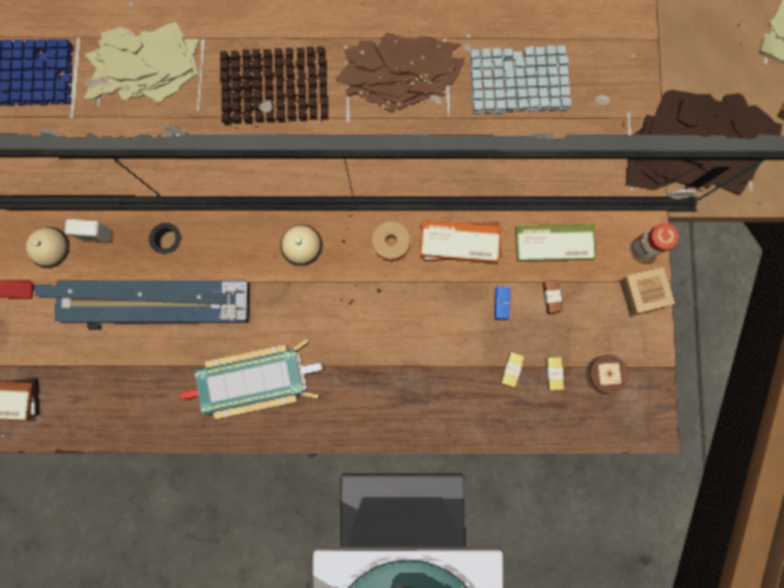

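View pics/scene0.png

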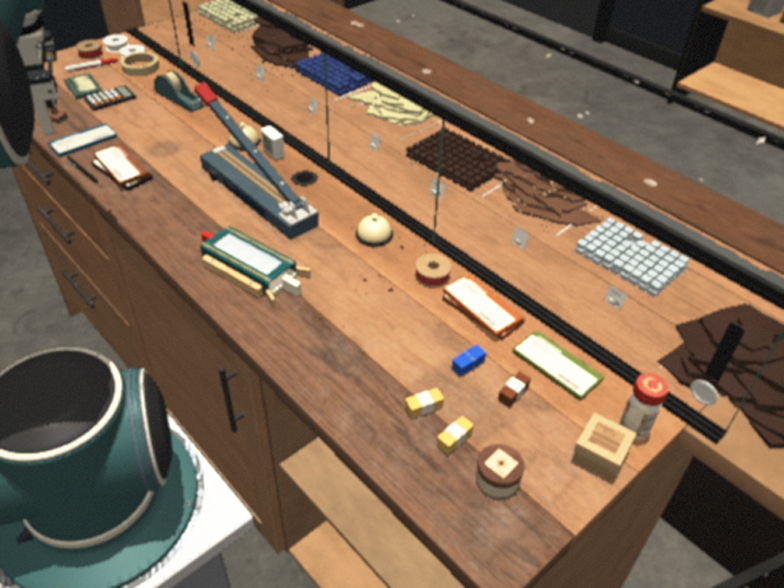

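The pictures show two gold ingots (top px about 366,264 and 396,266), one brown ingot (395,211) and a blue look-alike (359,216). The tin is at (434,267). The sleeve is at (179,272) with its mouth to the right (-y), the plain tab at (223,263) and the red tab at (137,281). Next I'll fit poses from masks.

```bash
cat >> h.py <<'E'
from scipy.optimize import minimize
def corners(x,y,yaw,dims,z0=0):
    a=np.array([[i,j,k] for i in(-.5,.5) for j in(-.5,.5) for k in(0,1)])*dims
    c,s=np.cos(yaw),np.sin(yaw)
    return np.c_[x+c*a[:,0]-s*a[:,1],y+s*a[:,0]+c*a[:,1],z0+a[:,2]]
def soft(n,P,sh,sc=4):
    m=np.zeros((sh[0]*sc,sh[1]*sc),np.uint8); p=(topx(n,P)+.5)*sc
    cv2.fillConvexPoly(m,cv2.convexHull(np.round(p).astype(np.int32)),1)
    return cv2.resize(m.astype(np.float32),(sh[1],sh[0]),interpolation=cv2.INTER_AREA)
def fit(masks,x0,dims,z0=0,fixyaw=None):
    def cost(v):
        yaw=v[2]/30 if fixyaw is None else fixyaw; c=0
        for n,m in masks.items():
            s=soft(n,corners(v[0],v[1],yaw,dims,z0),m.shape); c+=1-np.minimum(s,m).sum()/np.maximum(s,m).sum()
        return c
    best=None
    for y0 in ([fixyaw] if fixyaw is not None else np.radians([0,40,80,120,160])):
        v0=np.array([x0[0],x0[1],y0*30]); S=np.vstack([v0,v0+[6,0,0],v0+[0,6,0],v0+[0,0,12]])
        r=minimize(cost,v0,method="Nelder-Mead",options=dict(initial_simplex=S,xatol=.1,fatol=1e-4))
        if best is None or r.fun<best.fun: best=r
    v=best.x; return v[0],v[1],np.degrees(v[2]/30 if fixyaw is None else fixyaw),best.fun/len(masks)
E
python3 - <<'E'
from h import *
t=np.array(snapshot("top"))[:,:,::-1]; s=np.array(snapshot("scene"))[:,:,::-1]
cv2.imwrite("top.png",t); cv2.imwrite("scene.png",s)
a=cv2.resize(t[235:305,125:235],(792,504)[0:2] if 0 else (400,255),interpolation=cv2.INTER_CUBIC)
b=cv2.resize(t[195:285,345:455],(400,327),interpolation=cv2.INTER_CUBIC)
c=cv2.resize(s[155:215,135:225],(400,267),interpolation=cv2.INTER_CUBIC)
d=cv2.resize(s[240:330,280:390],(400,327),interpolation=cv2.INTER_CUBIC)
o=np.zeros((594,800,3),np.uint8); o[:255,:400]=a;o[:267,400:]=c;o[267:,:400]=b;o[267:,400:]=d
cv2.imwrite("pics/comp.png",o)
for n,im,pts in(("top",t,[(137,281),(223,263),(366,260),(366,264),(396,262),(396,266),(395,208),(395,211),(359,216),(380,240)]),("scene",s,[(148,169),(209,205),(304,286),(326,310),(366,281),(335,257)])):
    h=cv2.cvtColor(im,cv2.COLOR_BGR2HSV)
    for p in pts: print(n,p,im[p[1],p[0]],h[p[1],p[0]])
E
```

```text
top (137, 281) [ 78  85 215] [  2 162 215]
top (223, 263) [223 219 218] [114   6 223]
top (366, 260) [193 212 217] [ 24  28 217]
top (366, 264) [185 205 215] [ 20  36 215]
top (396, 262) [157 201 211] [ 24  65 211]
top (396, 266) [181 200 210] [ 20  35 210]
top (395, 208) [189 203 212] [ 18  28 212]
top (395, 211) [188 210 217] [ 23  34 217]
top (359, 216) [187 134 101] [109 117 187]
top (380, 240) [ 86 117 153] [ 14 112 153]
scene (148, 169) [ 47  50 212] [  1 198 212]
scene (209, 205) [113 131 142] [ 19  52 142]
scene (304, 286) [244 253 254] [ 27  10 254]
scene (326, 310) [249 253 254] [ 24   5 254]
scene (366, 281) [ 59  93 165] [ 10 164 165]
scene (335, 257) [238 127  66] [109 184 238]
```

View pics/comp.png

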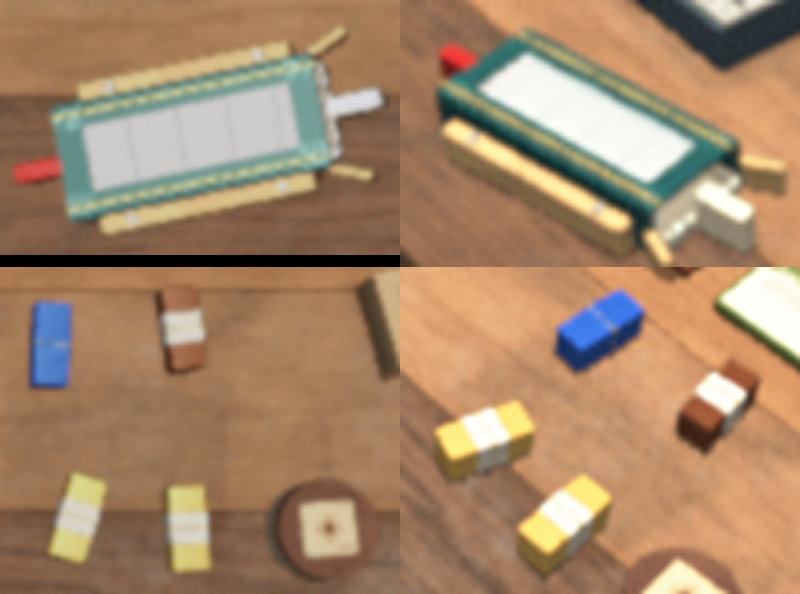

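```bash
cat >> h.py <<'E'
def gmask(im,c,r):
    """grabCut object near pixel c within radius r"""
    sc=3; x0,y0=int(c[0]-r-8),int(c[1]-r-8); w=int(2*r+17)
    sub=np.ascontiguousarray(cv2.resize(im[y0:y0+w,x0:x0+w],None,fx=sc,fy=sc,interpolation=cv2.INTER_CUBIC))
    g=np.full(sub.shape[:2],cv2.GC_BGD,np.uint8); k=(int(w*sc/2),)*2
    cv2.circle(g,k,int(r*sc),cv2.GC_PR_FGD,-1); cv2.circle(g,k,int(3*sc),cv2.GC_FGD,-1)
    cv2.grabCut(sub,g,None,np.zeros((1,65)),np.zeros((1,65)),6,cv2.GC_INIT_WITH_MASK)
    m=((g==1)|(g==3)).astype(np.uint8)
    n,l,s,_=cv2.connectedComponentsWithStats(m); i=l[k[1],k[0]]
    out=np.zeros(im.shape[:2],np.float32); out[y0:y0+w,x0:x0+w]=cv2.resize((l==i).astype(np.float32),(w,w),interpolation=cv2.INTER_AREA)
    return out
def draw(im,n,P,col=(255,0,255)):
    h=cv2.convexHull(np.round((topx(n,P)+.5)*16).astype(np.int32)); cv2.polylines(im,[h],True,col,1,cv2.LINE_AA,4)
def images(): return {n:np.ascontiguousarray(np.array(snapshot(n))[:,:,::-1]) for n in("top","scene")}
def fitobj(ims,xy,dims,rt=15,rs=17,cams=("top","scene"),**k):
    ms={n:gmask(ims[n],topx(n,[xy[0],xy[1],k.get("z0",0)+dims[2]/2])[0],r) for n,r in(("top",rt),("scene",rs)) if n in cams}
    return fit(ms,xy,dims,**k)
E
python3 - <<'E'
from h import *
ims={n:cv2.imread(n+".png") for n in("top","scene")}
for nm,px in dict(g1=(366,264),g2=(396,266),br=(395,211),blue=(359,216)).items():
    xy=toworld("top",px,20)[:2]
    print(nm,xy.round(),*[np.round(fitobj(ims,xy,(56,24,24),cams=c),2) for c in (("top","scene"),("top",),("scene",))])
def cm(im,f):
    h=cv2.cvtColor(im,cv2.COLOR_BGR2HSV).astype(int); return f(h).astype(np.float32)
red={n:cm(ims[n],lambda h:((h[...,0]<8)|(h[...,0]>172))&(h[...,1]>120)&(h[...,2]>90)) for n in ims}
for n,c in(("top",(137,281)),("scene",(148,170))):
    z=np.zeros_like(red[n]); cv2.circle(z,c,20,1,-1); red[n]*=z
print("red",np.round(fit(red,(412,370),(36,12,28),fixyaw=np.radians(102)),2),[np.round(fit({n:red[n]},(412,370),(36,12,28),fixyaw=np.radians(102)),2) for n in red])
print("plain top",np.round(fitobj(ims,toworld("top",(222.5,263),14)[:2],(36,12,28),rt=9,cams=("top",),fixyaw=np.radians(102)),2))
# sleeve teal outline
t={n:cm(ims[n],lambda h:(h[...,0]>70)&(h[...,0]<105)&(h[...,1]>60)) for n in ims}
for n,c,r in(("top",(179,272),50),("scene",(181,187),60)):
    z=np.zeros_like(t[n]); cv2.circle(z,c,r,1,-1); m=(t[n]*z).astype(np.uint8)
    cn=max(cv2.findContours(m,0,2)[0],key=cv2.contourArea); h=np.zeros_like(m); cv2.fillConvexPoly(h,cv2.convexHull(cn),1); t[n]=h.astype(np.float32)
for c in(("top","scene"),("top",),("scene",)): print("sleeve",np.round(fit({n:t[n] for n in c},(435,266),(172,74,36)),2))
st()
E
```

```text
g1 [ 450. -181.] [ 4.5240e+02 -1.8128e+02  1.6251e+02  7.0000e-02] [ 4.5140e+02 -1.8126e+02  1.6184e+02  5.0000e-02] [ 4.5384e+02 -1.8068e+02 -1.7010e+01  7.0000e-02]
g2 [ 446. -253.] [ 4.4564e+02 -2.5393e+02  1.8390e+02  2.8000e-01] [ 4.4497e+02 -2.5446e+02  2.3500e+00  1.3000e-01] [ 4.5495e+02 -2.4816e+02  1.8778e+02  3.2000e-01]Traceback (most recent call last):
  File "<stdin>", line 5, in <module>
  File "h.py", line 56, in fitobj
    return fit(ms,xy,dims,**k)
  File "h.py", line 37, in fit
    r=minimize(cost,v0,method="Nelder-Mead",options=dict(initial_simplex=S,xatol=.1,fatol=1e-4))
    res = _minimize_neldermead(fun, x0, args, callback, bounds=bounds,
                               **options)
    fxcc = func(xcc)
    fx = function(np.copy(x), *(wrapper_args + args))
  File "h.py", line 32, in cost
    s=soft(n,corners(v[0],v[1],yaw,dims,z0),m.shape); c+=1-np.minimum(s,m).sum()/np.maximum(s,m).sum()
  File "h.py", line 25, in soft
    m=np.zeros((sh[0]*sc,sh[1]*sc),np.uint8); p=(topx(n,P)+.5)*sc
                                                 ~~~~^^^^^
  File "h.py", line 12, in topx
    K,r,t=cam(n); return cv2.projectPoints(np.array(P,float).reshape(-1,3),r,t,K,None)[0][:,0]
          ~~~^^^
  File "h.py", line 5, in cam
    c=camera_model(n); f=210/np.tan(np.radians(c["fov_y"])/2)
ValueError: time passes only in moves, steps and waits
```

```bash
python3 - <<'E'
s=open("h.py").read()
a=s.index("def cam("); b=s.index("def toworld")
s=s[:a]+'''_C={"top":(47.637647452913036,283.3599571864052,212.38453263528478,[2.15838091,-2.1551909,0.14080792],[17.77491118,573.21351143,1107.11504274]),
"scene":(44.157615608155325,274.28270384190904,203.90549331873143,[2.20513396,-0.83134193,0.38447765],[-398.33406225,298.41374064,1004.00170005])}
def cam(n):
    v,cx,cy,r,t=_C[n]; f=210/np.tan(np.radians(v)/2)
    return np.array([[f,0,cx],[0,f,cy],[0,0,1]]),np.array(r),np.array(t)
'''+s[b:]
open("h.py","w").write(s)
E
cat >> h.py <<'E'
np.set_printoptions(suppress=True)
def cmask(im,n,P,r,f):
    h=cv2.cvtColor(im,cv2.COLOR_BGR2HSV).astype(int); z=np.zeros(im.shape[:2],np.float32)
    cv2.circle(z,tuple(int(v) for v in np.round(topx(n,P)[0])),r,1,-1); return z*f(h)
isred=lambda h:((h[...,0]<8)|(h[...,0]>172))&(h[...,1]>120)&(h[...,2]>90)
isteal=lambda h:(h[...,0]>70)&(h[...,0]<105)&(h[...,1]>60)
E
cat > m.py <<'E'
from h import *
ims={n:cv2.imread(n+".png") for n in("top","scene")}
C=(("top","scene"),("top",),("scene",))
for nm,px in dict(g1=(366,264),g2=(396,266),br=(395,211)).items():
    xy=toworld("top",px,20)[:2]
    print(nm,xy.round(),*[np.round(fitobj(ims,xy,(56,24,24),rt=14,rs=16,cams=c),2) for c in C])
ya=np.radians(102)
red={n:cmask(ims[n],n,(412,370,14),20,isred) for n in ims}
print("red",*[np.round(fit({n:red[n] for n in c},(412,370),(36,12,28),fixyaw=ya),2) for c in C])
print("plain top",np.round(fitobj(ims,toworld("top",(222.5,263),14)[:2],(36,12,28),rt=9,cams=("top",),fixyaw=ya),2))
t={}
for n,r in(("top",50),("scene",60)):
    m=cmask(ims[n],n,(435,266,18),r,isteal).astype(np.uint8)
    cn=max(cv2.findContours(m,0,2)[0],key=cv2.contourArea); h=np.zeros_like(m); cv2.fillConvexPoly(h,cv2.convexHull(cn),1); t[n]=h.astype(np.float32)
for c in C: print("sleeve",np.round(fit({n:t[n] for n in c},(435,266),(172,74,36)),2))
st()
E
python3 m.py
```

```text
g1 [ 450. -181.] [ 452.51 -181.32  -17.54    0.07] [ 451.61 -181.21  162.38    0.05] [ 453.53 -181.04  -16.42    0.07]
g2 [ 446. -253.] [ 445.03 -254.03    5.31    0.24] [ 444.65 -254.74    4.07    0.08] [ 455.2  -247.65    8.4     0.35]
br [ 579. -254.] [ 579.26 -254.26    7.13    0.16] [ 578.91 -253.99    7.5     0.06] [ 580.19 -255.39    9.94    0.23]
red [409.12 374.33 102.     0.54] [409.6  370.45 102.     0.35] [417.   381.67 102.     0.66]
plain top [453.26 167.81 102.     0.17]
sleeve [412.55 290.09  76.61   0.87]
sleeve [428.27 272.51  93.54   0.92]
sleeve [411.77 289.16  76.33   0.82]
1.1 [265.9 620.5 218.7] [0.394 0.919 0.   ] open 93.1880081600993 F [0.7 0.3 0.5]
```

The ingot fits are good. The tab-to-tab distance comes out at 207 mm against 208 expected. That puts the sleeve middle near (431,269) with its axis heading at -77.8°. Moving to the plain tab.

Emit:
step_arm:
  motion: [0, 0, -7, 0.015, -0.035, 0, 0.2, 0, 0, -14, 0.03, -0.075, 0, 0.2, 0, 0, -20, 0.047, -0.115, 0, 0.2, 0, 0, -26, 0.063, -0.153, 0, 0.2, 0, 0, -32, 0.079, -0.19, 0, 0.2, 0, 0, -38, 0.095, -0.23, -0.01, 0.2, 0, 0, -44, 0.11, -0.268, -0.02, 0.2, 0, 0, -50, 0.126, -0.306, -0.03, 0.2, 0, 0, -54.6, 0.142, -0.344, -0.04, 0.2, 0, 0, -54.6, 0.157, -0.383, -0.05, 0.2, 0, 0, -54.6, 0.173, -0.42, -0.06, 0.2, 0, 0, -54.6, 0.189, -0.46, -0.07, 0.2]

```text
clock: 2.1
tool_pos: [451.8, 166.9, 150.6]
eef_rot: [0.0, 0.628, 0.778, 0.0]
ft_force: [1.2, 1.0, 0.4]
opening: 37.2
grip_force: 0.0
```

```bash
python3 -c "
from h import *
st()"
```

```text
2.1 [451.8 166.9 150.6] [0.977 0.212 0.001] open 37.15192410498852 F [1.2 1.  0.4]
```

Emit:
step_arm:
  motion: [0, 0, 0, 0, 0, -0.035, 0.2, 0, 0, 0, 0, 0, -0.07, 0.2, 0, 0, 0, 0, 0, -0.1, 0.2, 0, 0, 0, 0, 0, -0.12, 0.2, 0, 0, 0, 0, 0, -0.135, 0.2, 0, 0, 0, 0, 0, -0.143, 0.2, 0, 0, 0, 0, 0, -0.143, 0.2, 0, 0, 0, 0, 0, -0.143, 0.8, 0, 0, 0, 0, 0, -0.143, 0.95, 0, 0, 0, 0, 0, -0.143, 0.95, 0, 0, 0, 0, 0, -0.143, 0.95, 0, 0, 0, 0, 0, -0.143, 0.95]

```text
clock: 3.1
tool_pos: [452.8, 169.1, 9.0]
eef_rot: [0.001, 0.628, 0.778, 0.001]
ft_force: [6.3, 1.5, -0.3]
opening: 11.8
grip_force: 30.0
```

```bash
python3 -c "
from h import *
save('top','g1.png',7,(135,225,245,305))
st()"
```

```text
3.15 [452.8 169.1   8.9] [0.977 0.211 0.004] open 12.118023098575899 F [ 7.3  1.8 -0.5]
```

View pics/g1.png

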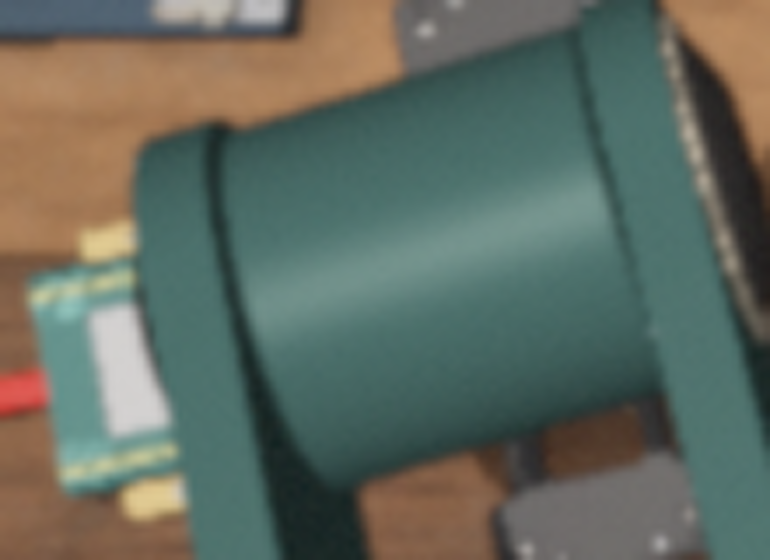

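The pads closed on a 12 mm tab and the arm's lateral position agrees with vision. Pulling straight out by 250 mm.

Emit:
step_arm:
  motion: [0, 0, 0, 0.0013, -0.0059, 0, 0.95, 0, 0, 0, 0.0038, -0.0176, 0, 0.95, 0, 0, 0, 0.008, -0.0371, 0, 0.95, 0, 0, 0, 0.0127, -0.0587, 0, 0.95, 0, 0, 0, 0.0175, -0.0811, 0, 0.95, 0, 0, 0, 0.0226, -0.1046, 0, 0.95, 0, 0, 0, 0.0276, -0.1281, 0, 0.95, 0, 0, 0, 0.0327, -0.1515, 0, 0.95, 0, 0, 0, 0.038, -0.176, 0, 0.95, 0, 0, 0, 0.0433, -0.2004, 0, 0.95, 0, 0, 0, 0.0485, -0.2248, 0, 0.95, 0, 0, 0, 0.0528, -0.2444, 0, 0.95]

```text
clock: 4.15
tool_pos: [504.9, -76.9, 8.7]
eef_rot: [0.0, 0.628, 0.778, 0.001]
ft_force: [-0.4, 6.6, 7.3]
opening: 12.0
grip_force: 30.0
```

```bash
python3 -c "
from h import *
save('scene','g2.png',1.4)
st()"
```

```text
4.2 [505.5 -79.2   8.8] [0.978 0.21  0.001] open 11.49401445620156 F [-0.4 -2.6  3.2]
```

View pics/g2.png

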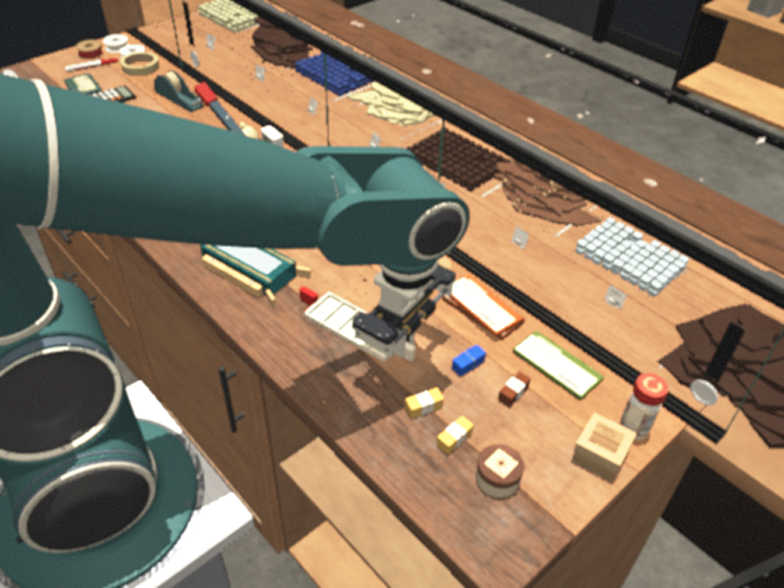

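The tray is clear of the sleeve, with the red tab at scene px (220,211). Next I'll work out the turning arc numbers.

```bash
python3 - <<'E'
import numpy as np
a0=np.radians(-77.8)
for k in range(1,13):
    a=a0-np.radians(6.5*k); print(-6.5*k,*np.round(.1023*np.array([np.cos(a)-np.cos(a0),np.sin(a)-np.sin(a0)]),4))
E
```

```text
-6.5 -0.0115 -0.0018
-13.0 -0.023 -0.0023
-19.5 -0.0346 -0.0015
-26.0 -0.046 0.0006
-32.5 -0.0571 0.004
-39.0 -0.0677 0.0087
-45.5 -0.0778 0.0145
-52.0 -0.0871 0.0214
-58.5 -0.0956 0.0293
-65.0 -0.1031 0.0381
-71.5 -0.1096 0.0478
-78.0 -0.1149 0.0581
```

Emit:
step_arm:
  motion: [0, 0, -6.5, -0.0115, -0.0018, 0, 0.95, 0, 0, -13, -0.023, -0.0023, 0, 0.95, 0, 0, -19.5, -0.0346, -0.0015, 0, 0.95, 0, 0, -26, -0.046, 0.0006, 0, 0.95, 0, 0, -32.5, -0.0571, 0.004, 0, 0.95, 0, 0, -39, -0.0677, 0.0087, 0, 0.95, 0, 0, -45.5, -0.0778, 0.0145, 0, 0.95, 0, 0, -52, -0.0871, 0.0214, 0, 0.95, 0, 0, -58.5, -0.0956, 0.0293, 0, 0.95, 0, 0, -65, -0.1031, 0.0381, 0, 0.95, 0, 0, -71.5, -0.1096, 0.0478, 0, 0.95, 0, 0, -78, -0.1149, 0.0581, 0, 0.95]

```text
clock: 5.2
tool_pos: [389.6, -17.4, 8.8]
eef_rot: [0.001, 0.978, 0.207, 0.001]
ft_force: [1.2, -4.2, 5.0]
opening: 11.4
grip_force: 30.0
```

Emit:
step_arm:
  motion: [0, 0, 0, 0, 0, 0, 0.95, 0, 0, 0, 0, 0, 0, 0.2, 0, 0, 0, 0, 0, 0, 0.2, 0, 0, 0, 0, 0, 0, 0.2, 0, 0, 0, 0, 0, 0.02, 0.2, 0, 0, 0, 0, 0, 0.05, 0.2, 0, 0, 7, 0, 0, 0.09, 0.2, 0, 0, 14, 0, 0, 0.12, 0.2, 0, 0, 21, 0, 0, 0.14, 0.2, 0, 0, 28, 0, -0.03, 0.14, 0.2, 0, 0, 35, 0, -0.07, 0.14, 0.2, 0, 0, 42, 0, -0.11, 0.14, 0.2]

```text
clock: 6.2
tool_pos: [389.8, -113.7, 148.2]
eef_rot: [0.0, 0.849, 0.528, 0.0]
ft_force: [1.6, 1.3, -0.1]
opening: 37.4
grip_force: 0.0
```

```bash
python3 -c "
from h import *
ims=images()
cv2.imwrite('pics/g3.png',np.hstack([cv2.resize(ims['top'][160:300,200:380],(450,350)),cv2.resize(ims['scene'][190:290,180:280],(350,350))]))
for n in ims: cv2.imwrite(n+'.png',ims[n])
st()"
```

```text
6.3 [ 389.4 -116.2  147.6] [ 0.895 -0.446 -0.   ] open 37.76295173909484 F [1.1 0.9 0.5]
```

View pics/g3.png

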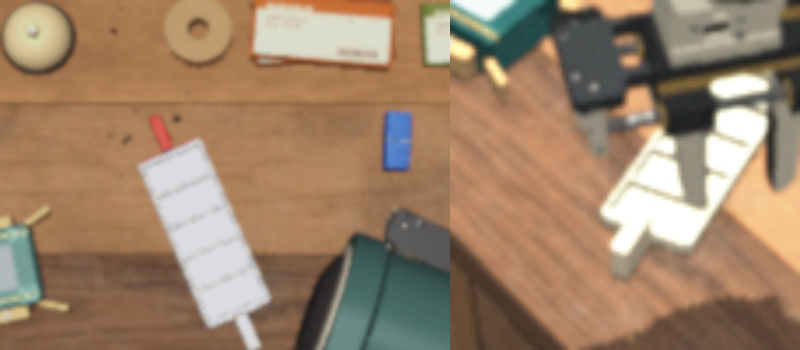

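```bash
cat >> h.py <<'E'
def tray(im,x0,yaw0):
    """fit tray (body + tabs) in the top view: returns x,y,heading of plain tab(deg),cost"""
    r=min(70,62); n="top"
    h=cv2.cvtColor(im,cv2.COLOR_BGR2HSV).astype(int)
    z=np.zeros(im.shape[:2],np.float32); cv2.circle(z,tuple(int(v) for v in np.round(topx(n,[x0[0],x0[1],10])[0])),66,1,-1)
    pale=(h[...,1]<45)&(h[...,2]>120)
    m=((pale|isred(h))*z).astype(np.uint8); m=cv2.morphologyEx(m,cv2.MORPH_CLOSE,np.ones((3,3)))
    N,l,s,c=cv2.connectedComponentsWithStats(m); p=topx(n,[x0[0],x0[1],10])[0]; i=l[int(p[1]),int(p[0])]
    m=(l==i).astype(np.float32) if i else m.astype(np.float32)
    def cost(v):
        a=v[2]/60; u=np.array([np.cos(a),np.sin(a)]); s=soft(n,corners(v[0],v[1],a,(172,66,12)),m.shape)
        for k in(1,-1): s=np.maximum(s,soft(n,corners(v[0]+k*104*u[0],v[1]+k*104*u[1],a,(36,12,28)),m.shape))
        return 1-np.minimum(s,m).sum()/np.maximum(s,m).sum()
    v0=np.array([x0[0],x0[1],np.radians(yaw0)*60]); S=np.vstack([v0,v0+[6,0,0],v0+[0,6,0],v0+[0,0,6]])
    r=minimize(cost,v0,method="Nelder-Mead",options=dict(initial_simplex=S,xatol=.05,fatol=1e-5)); v=r.x
    return v[0],v[1],np.degrees(v[2]/60),r.fun
E
python3 - <<'E'
from h import *
im=cv2.imread("top.png")
t=tray(im,(484,24),-156); print(np.round(t,2))
r,p=toworld("top",(264,213.2),22),toworld("top",(298.8,292.4),22); print(r.round(1),p.round(1),np.degrees(np.arctan2(*(p-r)[[1,0]])))
a=np.radians(t[2]); print("red",np.round([t[0]-104*np.cos(a),t[1]-104*np.sin(a)],1))
E
```

```text
[ 477.91   23.85 -156.36    0.04]
[573.   65.7  22. ] [382.8 -18.5  22. ] -156.12276313135277
red [573.2  65.5]
```

Emit:
step_arm:
  motion: [0, 0, 7, 0.0156, 0.0153, 0, 0.2, 0, 0, 14, 0.0312, 0.0306, 0, 0.2, 0, 0, 21, 0.0468, 0.0459, 0, 0.2, 0, 0, 28, 0.0624, 0.0612, 0, 0.2, 0, 0, 35, 0.078, 0.0765, 0, 0.2, 0, 0, 42, 0.0936, 0.0918, 0, 0.2, 0, 0, 49, 0.1092, 0.1071, 0, 0.2, 0, 0, 56, 0.1248, 0.1224, 0, 0.2, 0, 0, 63, 0.1404, 0.1377, 0, 0.2, 0, 0, 70, 0.156, 0.153, 0, 0.2, 0, 0, 77, 0.1716, 0.1683, 0, 0.2, 0, 0, 84, 0.1876, 0.1832, 0, 0.2]

```text
clock: 7.3
tool_pos: [577.9, 71.8, 147.3]
eef_rot: [-0.0, 0.279, 0.96, -0.0]
ft_force: [-0.0, -0.3, -0.1]
opening: 37.0
grip_force: 0.0
```

Emit:
step_arm:
  motion: [0, 0, 7, 0, 0, 0, 0.2, 0, 0, 14, 0, 0, 0, 0.2, 0, 0, 21, 0, 0, 0, 0.2, 0, 0, 28, 0, 0, 0, 0.2, 0, 0, 35, 0, 0, 0, 0.2, 0, 0, 42, 0, 0, 0, 0.2, 0, 0, 49, 0, 0, 0, 0.2, 0, 0, 56, 0, 0, 0, 0.2, 0, 0, 56, 0, 0, 0, 0.2]

```text
clock: 8.05
tool_pos: [577.3, 70.8, 147.4]
eef_rot: [-0.0, -0.205, 0.979, 0.0]
ft_force: [0.7, -0.5, -0.1]
opening: 37.2
grip_force: 0.0
```

```bash
python3 -c "
from h import *
st()"
```

```text
8.05 [577.3  70.8 147.4] [-0.401  0.916  0.   ] open 37.18912838662797 F [ 0.7 -0.5 -0.1]
```

Emit:
step_arm:
  motion: [0, 0, 0, 0, -0.0036, -0.035, 0.2, 0, 0, 0, 0, -0.0036, -0.07, 0.2, 0, 0, 0, 0, -0.0036, -0.1, 0.2, 0, 0, 0, 0, -0.0036, -0.12, 0.2, 0, 0, 0, 0, -0.0036, -0.132, 0.2, 0, 0, 0, 0, -0.0036, -0.139, 0.2, 0, 0, 0, 0, -0.0036, -0.139, 0.2, 0, 0, 0, 0, -0.0036, -0.139, 0.8, 0, 0, 0, 0, -0.0036, -0.139, 0.95, 0, 0, 0, 0, -0.0036, -0.139, 0.95, 0, 0, 0, 0, -0.0036, -0.139, 0.95, 0, 0, 0, 0, -0.0036, -0.139, 0.95]

```text
clock: 9.05
tool_pos: [577.9, 66.8, 9.7]
eef_rot: [0.001, -0.202, 0.979, -0.0]
ft_force: [-0.9, -0.9, 3.0]
opening: 11.8
grip_force: 30.0
```

```bash
python3 - <<'E'
import numpy as np
from h import *
st()
a0=np.radians(23.6); r=.108; C0=np.array([.4779,.0238])
C1=np.array([.484,.020]); n=16
for k in range(1,n+1):
    a=a0-np.radians(101.4*k/n)
    p=r*np.array([np.cos(a)-np.cos(a0),np.sin(a)-np.sin(a0)])+(C1-C0)*k/n
    print(round(-101.4*k/n,1),*np.round(p,4))
E
```

```text
9.05 [577.9  66.8   9.7] [-0.395  0.919 -0.001] open 11.804426035738798 F [-0.9 -0.9  3. ]
-6.3 0.0045 -0.0114
-12.7 0.0078 -0.0232
-19.0 0.0098 -0.0353
-25.4 0.0105 -0.0475
-31.7 0.0099 -0.0596
-38.0 0.0079 -0.0716
-44.4 0.0047 -0.0832
-50.7 0.0002 -0.0943
-57.0 -0.0054 -0.1049
-63.4 -0.0121 -0.1147
-69.7 -0.0199 -0.1237
-76.1 -0.0286 -0.1317
-82.4 -0.038 -0.1387
-88.7 -0.0482 -0.1445
-95.1 -0.0589 -0.1492
-101.4 -0.07 -0.1526
```

Emit:
step_arm:
  motion: [0, 0, -6.3, 0.0045, -0.0114, 0, 0.95, 0, 0, -12.7, 0.0078, -0.0232, 0, 0.95, 0, 0, -19, 0.0098, -0.0353, 0, 0.95, 0, 0, -25.4, 0.0105, -0.0475, 0, 0.95, 0, 0, -31.7, 0.0099, -0.0596, 0, 0.95, 0, 0, -38, 0.0079, -0.0716, 0, 0.95, 0, 0, -44.4, 0.0047, -0.0832, 0, 0.95, 0, 0, -50.7, 0.0002, -0.0943, 0, 0.95, 0, 0, -57, -0.0054, -0.1049, 0, 0.95, 0, 0, -63.4, -0.0121, -0.1147, 0, 0.95, 0, 0, -69.7, -0.0199, -0.1237, 0, 0.95, 0, 0, -76.1, -0.0286, -0.1317, 0, 0.95]

```text
clock: 10.05
tool_pos: [549.3, -65.4, 9.7]
eef_rot: [0.001, 0.447, 0.894, 0.0]
ft_force: [3.1, 1.4, 3.6]
opening: 11.8
grip_force: 30.0
```

Emit:
step_arm:
  motion: [0, 0, -6.3, -0.0094, -0.007, 0, 0.95, 0, 0, -12.6, -0.0196, -0.0128, 0, 0.95, 0, 0, -19, -0.0303, -0.0175, 0, 0.95, 0, 0, -25.3, -0.0414, -0.0209, 0, 0.95, 0, 0, -25.3, -0.0414, -0.0209, 0, 0.95]

```text
clock: 10.47
tool_pos: [506.9, -86.3, 9.6]
eef_rot: [0.001, 0.633, 0.774, 0.0]
ft_force: [0.6, -0.6, 4.0]
opening: 11.8
grip_force: 30.0
```

```bash
python3 -c "
from h import *
st()"
```

```text
10.47 [506.9 -86.3   9.6] [0.98  0.199 0.002] open 11.797920732921034 F [ 0.6 -0.6  4. ]
```

Emit:
step_arm:
  motion: [0, 0, 0, 0, 0, 0, 0.2, 0, 0, 0, 0, 0, 0, 0.2, 0, 0, 0, 0, 0, 0, 0.2, 0, 0, 0, 0, 0, 0.03, 0.2, 0, 0, 0, 0, 0, 0.07, 0, 0, 0, 0, 0, 0.02, 0.11, -0.2, 0, 0, 0, 0, 0.06, 0.14, -0.38, 0, 0, 0, 0, 0.1, 0.15, -0.38, 0, 0, 0, 0, 0.14, 0.16, -0.38, 0, 0, 0, -0.02, 0.18, 0.17, -0.38, 0, 0, 0, -0.04, 0.22, 0.18, -0.38, 0, 0, 0, -0.06, 0.26, 0.19, -0.38]

```text
clock: 11.47
tool_pos: [455.6, 157.7, 194.4]
eef_rot: [-0.0, 0.629, 0.777, -0.0]
ft_force: [1.4, -0.2, -0.3]
opening: 64.4
grip_force: 0.0
```

Emit:
step_arm:
  motion: [0, 0, 0, 0, 0.03, 0, -0.38, 0, 0, 0, 0, 0.06, 0, -0.38, 0, 0, 0, 0, 0.09, 0, -0.38]

```text
clock: 11.72
tool_pos: [456.1, 247.9, 194.4]
eef_rot: [0.0, 0.629, 0.777, 0.0]
ft_force: [0.9, -1.0, -0.2]
opening: 64.4
grip_force: 0.0
```

```bash
cat > look.py <<'E'
from h import *
import sys
ims=images()
for n in ims: cv2.imwrite(n+".png",ims[n])
st()
t=tray(ims["top"],(484,20),102); print("tray",np.round(t,2))
d=ims["top"].copy(); a=np.radians(t[2]); u=np.array([np.cos(a),np.sin(a)])
draw(d,"top",corners(t[0],t[1],a,(172,66,12)))
for k,p in((1,66),(3,0),(5,-66)): print("pocket",k,np.round([t[0]-p*u[0],t[1]-p*u[1]],1))
for g,xy in dict(g1=(452,-181),g2=(445,-254),br=(579,-254)).items():
    f=fitobj(ims,xy,(56,24,24),rt=14,cams=("top",)); print(g,np.round(f,2)); draw(d,"top",corners(f[0],f[1],np.radians(f[2]),(56,24,24)))
cv2.imwrite("pics/"+sys.argv[1],cv2.resize(d[180:330,220:440],(792,540),interpolation=cv2.INTER_CUBIC))
E
python3 look.py l1.png
```

```text
11.82 [456.  249.2 193.7] [ 0.978  0.211 -0.001] open 64.3503435860126 F [ 0.7 -0.3  0.6]
tray [483.05  18.37 101.87   0.04]
pocket 1 [496.6 -46.2]
pocket 3 [483.1  18.4]
pocket 5 [469.5  83. ]
g1 [ 451.57 -181.09  -17.14    0.05]
g2 [ 444.85 -254.88  180.6     0.09]
br [ 578.86 -254.01    7.55    0.05]
```

View pics/l1.png

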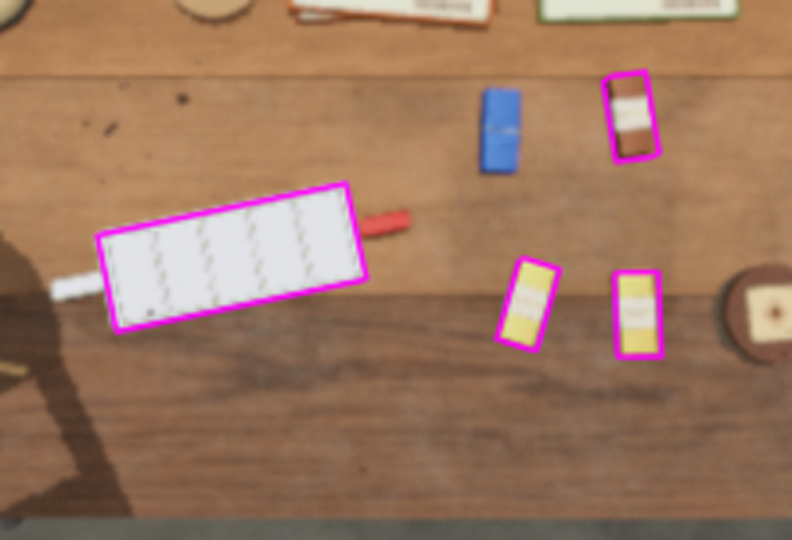

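The fit overlays line up with the tray and the three ingots. Comparing tool and vision positions at both releases gives a top-camera bias of about (+2.2,-1.8) mm, which I'll add. Now gold ingot 1, gripped by its ends.

Emit:
step_arm:
  motion: [0, 0, -4, 0, -0.03, 0, -0.38, 0, 0, -10, 0, -0.07, 0, -0.38, 0, 0, -16, 0, -0.11, 0, -0.38, 0, 0, -22, 0, -0.15, -0.02, -0.38, 0, 0, -29.3, -0.001, -0.19, -0.04, -0.38, 0, 0, -29.3, -0.001, -0.23, -0.06, -0.38, 0, 0, -29.3, -0.001, -0.27, -0.08, -0.38, 0, 0, -29.3, -0.002, -0.31, -0.1, -0.38, 0, 0, -29.3, -0.002, -0.35, -0.12, -0.38, 0, 0, -29.3, -0.002, -0.39, -0.124, -0.38, 0, 0, -29.3, -0.002, -0.42, -0.124, -0.38, 0, 0, -29.3, -0.002, -0.432, -0.124, -0.38]

```text
clock: 12.82
tool_pos: [453.3, -190.2, 69.0]
eef_rot: [-0.0, 0.806, 0.592, -0.001]
ft_force: [-0.1, 0.7, 0.5]
opening: 64.6
grip_force: 0.0
```

Emit:
step_arm:
  motion: [0, 0, 0, 0, 0, 0, -0.38, 0, 0, 0, 0, 0, 0, -0.38]

```text
clock: 12.98
tool_pos: [454.1, -187.1, 69.8]
eef_rot: [-0.0, 0.806, 0.591, -0.0]
ft_force: [0.1, -0.9, -0.1]
opening: 64.5
grip_force: 0.0
```

Emit:
step_arm:
  motion: [0, 0, 0, 0, 0.0042, -0.02, -0.38, 0, 0, 0, 0, 0.0042, -0.04, -0.38, 0, 0, 0, 0, 0.0042, -0.053, -0.38, 0, 0, 0, 0, 0.0042, -0.0583, -0.38, 0, 0, 0, 0, 0.0042, -0.0583, -0.38, 0, 0, 0, 0, 0.0042, -0.0583, 0, 0, 0, 0, 0, 0.0042, -0.0583, 0, 0, 0, 0, 0, 0.0042, -0.0583, 0, 0, 0, 0, 0, 0.0042, -0.0583, 0, 0, 0, 0, 0, 0.0042, -0.0483, 0, 0, 0, 0, 0, 0.0042, -0.025, 0, 0, 0, 0, 0, 0.0042, 0, 0]

```text
clock: 13.98
tool_pos: [453.9, -181.7, 70.7]
eef_rot: [-0.001, 0.806, 0.592, -0.001]
ft_force: [0.3, -0.2, -0.5]
opening: 55.8
grip_force: 30.0
```

```bash
python3 -c "
from h import *
st()"
```

```text
13.98 [ 453.9 -181.7   70.7] [ 0.954 -0.299 -0.002] open 55.77106444866918 F [ 0.3 -0.2 -0.5]
```

Emit:
step_arm:
  motion: [0, 0, 4, 0.001, 0.015, -0.005, 0, 0, 0, 8, 0.003, 0.04, -0.01, 0, 0, 0, 12, 0.005, 0.07, -0.01, 0, 0, 0, 16, 0.007, 0.1, -0.01, 0, 0, 0, 20, 0.009, 0.13, -0.01, 0, 0, 0, 24, 0.011, 0.16, -0.01, 0, 0, 0, 27, 0.013, 0.19, -0.01, 0, 0, 0, 29.4, 0.015, 0.22, -0.01, 0, 0, 0, 29.4, 0.017, 0.245, -0.01, 0, 0, 0, 29.4, 0.0178, 0.263, -0.01, 0, 0, 0, 29.4, 0.0178, 0.263, -0.01, 0, 0, 0, 29.4, 0.0178, 0.263, -0.01, 0]

```text
clock: 14.98
tool_pos: [472.4, 81.6, 60.8]
eef_rot: [0.0, 0.629, 0.778, 0.0]
ft_force: [-0.9, -0.2, -1.4]
opening: 55.5
grip_force: 30.0
```

```bash
python3 -c "
from h import *
st()"
```

```text
14.98 [472.4  81.6  60.8] [0.978 0.21  0.   ] open 55.46177308504611 F [-0.9 -0.2 -1.4]
```

Emit:
step_arm:
  motion: [0, 0, 0, -0.0005, -0.0004, -0.015, 0, 0, 0, 0, -0.0005, -0.0004, -0.03, 0, 0, 0, 0, -0.0005, -0.0004, -0.038, 0, 0, 0, 0, -0.0005, -0.0004, -0.042, 0, 0, 0, 0, -0.0005, -0.0004, -0.045, 0, 0, 0, 0, -0.0005, -0.0004, -0.045, 0]

```text
clock: 15.48
tool_pos: [472.1, 80.2, 16.0]
eef_rot: [0.0, 0.63, 0.777, -0.0]
ft_force: [-0.7, 0.5, -0.4]
opening: 55.8
grip_force: 30.0
```

```bash
python3 -c "
from h import *
st()"
```

```text
15.48 [472.1  80.2  16. ] [0.978 0.207 0.   ] open 55.80801422215681 F [-0.7  0.5 -0.4]
```

Emit:
step_arm:
  motion: [0, 0, 0, 0, 0, 0, -0.38, 0, 0, 0, 0, 0, 0, -0.38, 0, 0, 0, 0, 0, 0, -0.38, 0, 0, 0, 0, 0, 0.02, -0.38, 0, 0, 0, 0, 0, 0.05, -0.38, 0, 0, 0, 0, 0, 0.08, -0.38, 0, 0, 0, 0, 0.04, 0.1, -0.38, 0, 0, 0, 0, 0.08, 0.12, -0.38, 0, 0, 0, 0, 0.12, 0.12, -0.38, 0, 0, 0, 0, 0.16, 0.12, -0.38]

```text
clock: 16.32
tool_pos: [472.3, 240.3, 137.4]
eef_rot: [0.001, 0.63, 0.777, 0.002]
ft_force: [0.8, 0.4, -0.5]
opening: 64.1
grip_force: 0.0
```

```bash
python3 look.py l2.png; python3 - <<'E'
from h import *
ims={n:cv2.imread(n+".png") for n in("top","scene")}
for r in (12.5,13,15): print(np.round(fitobj(ims,(445,-254),(56,24,24),rt=r,cams=("top",)),2))
f=lambda h:(h[...,1]>105)&(h[...,0]>22)&(h[...,0]<40)&(h[...,2]>150)
m=cmask(ims["top"],"top",(445,-254,24),15,f); ys,xs=np.nonzero(m); print(len(xs))
w=np.array([toworld("top",(x,y),24)[:2] for x,y in zip(xs,ys)]); e=np.linalg.eigh(np.cov(w.T))[1][:,1]; print(w.mean(0),np.degrees(np.arctan2(e[1],e[0])))
E
```

```text
16.42 [471.4 242.9 135.6] [0.977 0.212 0.001] open 63.96774650775994 F [ 0.1 -0.3 -0.8]
tray [483.19  18.12 101.55   0.11]
pocket 1 [496.4 -46.5]
pocket 3 [483.2  18.1]
pocket 5 [470.   82.8]
g1 [ 451.21 -181.45   97.38    0.78]
g2 [ 445.57 -254.87  181.85    0.09]
br [ 579.27 -254.06    6.3     0.07]
[ 445.9  -254.96  179.49    0.13]
[ 445.7  -253.93  182.52    0.07]
[ 445.26 -254.34  183.39    0.07]
71
[ 439.84614546 -253.56760977] -178.31407606144964
```

View pics/l2.png

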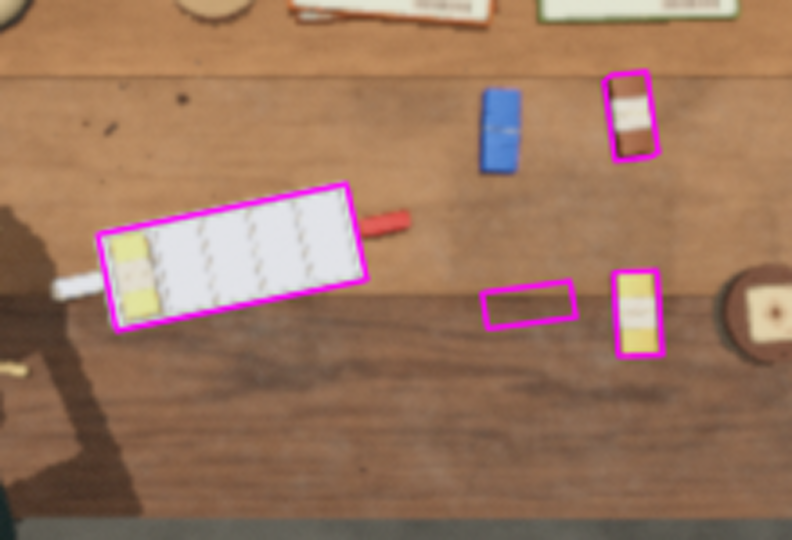

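Ingot 1 lies in pocket 5, and ingot 2 hasn't moved. Fetching ingot 2.

Emit:
step_arm:
  motion: [0, 0, -2, -0.002, -0.03, 0, -0.38, 0, 0, -4, -0.004, -0.07, 0, -0.38, 0, 0, -6, -0.006, -0.11, 0, -0.38, 0, 0, -8, -0.008, -0.15, 0, -0.38, 0, 0, -9.7, -0.01, -0.19, 0, -0.38, 0, 0, -9.7, -0.012, -0.23, 0, -0.38, 0, 0, -9.7, -0.014, -0.27, -0.01, -0.38, 0, 0, -9.7, -0.016, -0.31, -0.02, -0.38, 0, 0, -9.7, -0.018, -0.35, -0.035, -0.38, 0, 0, -9.7, -0.02, -0.39, -0.05, -0.38, 0, 0, -9.7, -0.022, -0.43, -0.06, -0.38, 0, 0, -9.7, -0.024, -0.465, -0.065, -0.38]

```text
clock: 17.42
tool_pos: [446.3, -229.0, 68.9]
eef_rot: [-0.0, 0.693, 0.721, -0.0]
ft_force: [0.8, 0.4, 0.8]
opening: 64.4
grip_force: 0.0
```

Emit:
step_arm:
  motion: [0, 0, 0, 0, -0.02, 0, -0.38, 0, 0, 0, 0, -0.034, 0, -0.38, 0, 0, 0, 0, -0.034, 0, -0.38, 0, 0, 0, 0, -0.034, 0, -0.38]

```text
clock: 17.75
tool_pos: [447.7, -260.7, 70.2]
eef_rot: [-0.0, 0.693, 0.721, 0.0]
ft_force: [-0.1, 0.1, -0.0]
opening: 64.4
grip_force: 0.0
```

```bash
python3 -c "
from h import *
st()"
```

```text
17.75 [ 447.7 -260.7   70.2] [ 0.999  0.039 -0.   ] open 64.37039788232703 F [-0.1  0.1 -0. ]
```

Emit:
step_arm:
  motion: [0, 0, 0, 0, 0.0042, -0.02, -0.38, 0, 0, 0, 0, 0.0042, -0.04, -0.38, 0, 0, 0, 0, 0.0042, -0.053, -0.38, 0, 0, 0, 0, 0.0042, -0.0586, -0.38, 0, 0, 0, 0, 0.0042, -0.0586, -0.38, 0, 0, 0, 0, 0.0042, -0.0586, 0, 0, 0, 0, 0, 0.0042, -0.0586, 0, 0, 0, 0, 0, 0.0042, -0.0586, 0, 0, 0, 0, 0, 0.0042, -0.0586, 0, 0, 0, 0, 0, 0.0042, -0.0483, 0, 0, 0, 0, 0, 0.0042, -0.025, 0, 0, 0, 0, 0, 0.0042, -0.01, 0]

```text
clock: 18.75
tool_pos: [447.9, -256.5, 62.3]
eef_rot: [0.0, 0.693, 0.721, 0.0]
ft_force: [0.4, -0.0, 0.4]
opening: 55.9
grip_force: 30.0
```

```bash
python3 -c "
from h import *
st()"
```

```text
18.75 [ 447.9 -256.5   62.3] [0.999 0.04  0.   ] open 55.87682246126663 F [ 0.4 -0.   0.4]
```

Emit:
step_arm:
  motion: [0, 0, 1, 0.002, 0.015, 0, 0, 0, 0, 2, 0.005, 0.04, 0, 0, 0, 0, 3, 0.009, 0.07, 0, 0, 0, 0, 4, 0.013, 0.1, 0, 0, 0, 0, 5, 0.017, 0.13, 0, 0, 0, 0, 6, 0.021, 0.16, 0, 0, 0, 0, 7, 0.025, 0.19, 0, 0, 0, 0, 8, 0.03, 0.22, 0, 0, 0, 0, 9.6, 0.035, 0.25, 0, 0, 0, 0, 9.6, 0.0374, 0.273, 0, 0, 0, 0, 9.6, 0.0374, 0.273, 0, 0, 0, 0, 9.6, 0.0374, 0.273, 0, 0]

```text
clock: 19.75
tool_pos: [485.4, 17.4, 60.9]
eef_rot: [0.0, 0.629, 0.777, 0.0]
ft_force: [-0.8, 0.1, -0.0]
opening: 55.6
grip_force: 30.0
```

```bash
python3 -c "
from h import *
st()"
```

```text
19.75 [485.4  17.4  60.9] [0.978 0.208 0.   ] open 55.61087874730351 F [-0.8  0.1 -0. ]
```

Emit:
step_arm:
  motion: [0, 0, 0, 0, -0.0006, -0.015, 0, 0, 0, 0, 0, -0.0006, -0.03, 0, 0, 0, 0, 0, -0.0006, -0.038, 0, 0, 0, 0, 0, -0.0006, -0.042, 0, 0, 0, 0, 0, -0.0006, -0.045, 0, 0, 0, 0, 0, -0.0006, -0.045, 0]

```text
clock: 20.25
tool_pos: [485.4, 15.5, 15.8]
eef_rot: [0.0, 0.63, 0.776, -0.0]
ft_force: [0.6, 0.4, -0.0]
opening: 55.8
grip_force: 30.0
```

```bash
python3 -c "
from h import *
st()"
```

```text
20.25 [485.4  15.5  15.8] [ 0.979  0.206 -0.   ] open 55.75280028532378 F [ 0.6  0.4 -0. ]
```

Emit:
step_arm:
  motion: [0, 0, 0, 0, 0, 0, -0.38, 0, 0, 0, 0, 0, 0, -0.38, 0, 0, 0, 0, 0, 0, -0.38, 0, 0, 0, 0, 0, 0.02, -0.38, 0, 0, 0, 0, 0, 0.05, -0.38, 0, 0, 0, 0, 0, 0.08, -0.38, 0, 0, 0, 0, 0.04, 0.1, -0.38, 0, 0, 0, 0, 0.08, 0.12, -0.38, 0, 0, 0, 0, 0.12, 0.12, -0.38, 0, 0, 0, 0, 0.16, 0.12, -0.38, 0, 0, 0, 0, 0.2, 0.12, -0.38, 0, 0, 0, 0, 0.2, 0.12, -0.38]

```text
clock: 21.25
tool_pos: [484.6, 221.5, 135.4]
eef_rot: [-0.0, 0.628, 0.778, 0.001]
ft_force: [0.4, 0.1, 0.6]
opening: 64.5
grip_force: 0.0
```

```bash
python3 look.py l3.png
```

```text
21.35 [484.9 217.2 135.1] [ 0.978  0.209 -0.   ] open 64.23861528218761 F [ 0.1 -1.  -0.3]
tray [482.63  18.69 101.58   0.2 ]
pocket 1 [495.9 -46. ]
pocket 3 [482.6  18.7]
pocket 5 [469.4  83.3]
g1 [ 458.37 -178.91  106.85    0.77]
g2 [ 447.81 -252.3    90.61    0.5 ]
br [ 578.71 -254.03  187.32    0.06]
```

View pics/l3.png

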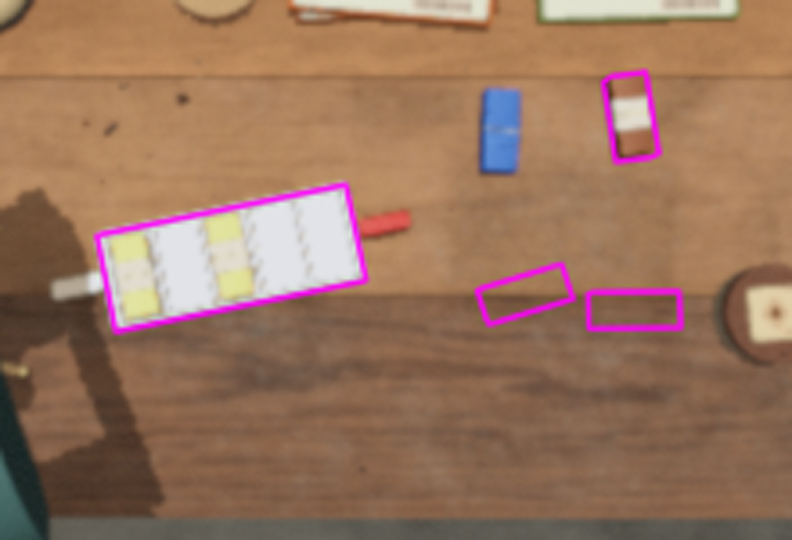

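Both gold ingots are seated. The brown ingot is still at its fitted pose, so I'm fetching it.

Emit:
step_arm:
  motion: [0, 0, -1, 0.005, -0.03, 0, -0.38, 0, 0, -2, 0.013, -0.065, 0, -0.38, 0, 0, -3, 0.021, -0.105, 0, -0.38, 0, 0, -4, 0.029, -0.144, 0, -0.38, 0, 0, -4.9, 0.037, -0.183, 0, -0.38, 0, 0, -4.9, 0.045, -0.222, 0, -0.38, 0, 0, -4.9, 0.053, -0.261, -0.01, -0.38, 0, 0, -4.9, 0.061, -0.3, -0.02, -0.38, 0, 0, -4.9, 0.069, -0.338, -0.035, -0.38, 0, 0, -4.9, 0.077, -0.376, -0.05, -0.38, 0, 0, -4.9, 0.085, -0.415, -0.06, -0.38, 0, 0, -4.9, 0.092, -0.45, -0.065, -0.38]

```text
clock: 22.35
tool_pos: [575.7, -237.7, 68.7]
eef_rot: [-0.001, 0.663, 0.748, -0.0]
ft_force: [1.5, 0.5, 0.7]
opening: 64.1
grip_force: 0.0
```

Emit:
step_arm:
  motion: [0, 0, 0, 0.003, -0.018, 0, -0.38, 0, 0, 0, 0.003, -0.021, 0, -0.38, 0, 0, 0, 0.003, -0.021, 0, -0.38, 0, 0, 0, 0.003, -0.021, 0, -0.38]

```text
clock: 22.68
tool_pos: [579.9, -254.7, 70.6]
eef_rot: [0.0, 0.663, 0.749, 0.0]
ft_force: [-1.6, -0.1, -0.2]
opening: 63.8
grip_force: 0.0
```

```bash
python3 -c "
from h import *
st()"
```

```text
22.68 [ 579.9 -254.7   70.6] [0.993 0.121 0.   ] open 63.846471894204086 F [-1.6 -0.1 -0.2]
```

Emit:
step_arm:
  motion: [0, 0, 0, 0.001, -0.001, -0.02, -0.38, 0, 0, 0, 0.001, -0.001, -0.04, -0.38, 0, 0, 0, 0.001, -0.001, -0.053, -0.38, 0, 0, 0, 0.001, -0.001, -0.059, -0.38, 0, 0, 0, 0.001, -0.001, -0.059, -0.38, 0, 0, 0, 0.001, -0.001, -0.059, 0, 0, 0, 0, 0.001, -0.001, -0.059, 0, 0, 0, 0, 0.001, -0.001, -0.059, 0, 0, 0, 0, 0.001, -0.001, -0.059, 0, 0, 0, 0, 0.001, -0.001, -0.0483, 0, 0, 0, 0, 0.001, -0.001, -0.025, 0, 0, 0, 0, 0.001, -0.001, -0.01, 0]

```text
clock: 23.68
tool_pos: [581.5, -256.2, 62.5]
eef_rot: [0.0, 0.663, 0.749, 0.0]
ft_force: [-0.7, 0.0, 0.1]
opening: 55.4
grip_force: 30.0
```

```bash
python3 -c "
from h import *
st()"
```

```text
23.68 [ 581.5 -256.2   62.5] [0.993 0.122 0.001] open 55.381257936460464 F [-0.7  0.   0.1]
```

Emit:
step_arm:
  motion: [0, 0, 1, -0.005, 0.012, 0, 0, 0, 0, 2, -0.013, 0.033, 0, 0, 0, 0, 3, -0.022, 0.055, 0, 0, 0, 0, 4, -0.032, 0.08, 0, 0, 0, 0, 4.8, -0.042, 0.105, 0, 0, 0, 0, 4.8, -0.052, 0.13, 0, 0, 0, 0, 4.8, -0.062, 0.155, 0, 0, 0, 0, 4.8, -0.072, 0.18, 0, 0, 0, 0, 4.8, -0.079, 0.2, 0, 0, 0, 0, 4.8, -0.0827, 0.208, 0, 0, 0, 0, 4.8, -0.0827, 0.208, 0, 0, 0, 0, 4.8, -0.0827, 0.208, 0, 0]

```text
clock: 24.68
tool_pos: [498.7, -48.1, 60.4]
eef_rot: [0.0, 0.63, 0.776, 0.0]
ft_force: [-0.7, 0.5, 0.1]
opening: 55.7
grip_force: 30.0
```

```bash
python3 -c "
from h import *
st()"
```

```text
24.68 [498.7 -48.1  60.4] [0.979 0.206 0.001] open 55.65775121227431 F [-0.7  0.5  0.1]
```

Emit:
step_arm:
  motion: [0, 0, 0, 0, 0, -0.015, 0, 0, 0, 0, 0, 0, -0.03, 0, 0, 0, 0, 0, 0, -0.038, 0, 0, 0, 0, 0, 0, -0.042, 0, 0, 0, 0, 0, 0, -0.0447, 0, 0, 0, 0, 0, 0, -0.0447, 0]

```text
clock: 25.18
tool_pos: [498.7, -48.5, 15.7]
eef_rot: [-0.0, 0.631, 0.776, -0.0]
ft_force: [0.4, 0.1, -0.7]
opening: 55.3
grip_force: 30.0
```

```bash
python3 -c "
from h import *
st()"
```

```text
25.18 [498.7 -48.5  15.7] [ 0.979  0.204 -0.   ] open 55.32930181578971 F [ 0.4  0.1 -0.7]
```

Emit:
step_arm:
  motion: [0, 0, 0, 0, 0, 0, -0.38, 0, 0, 0, 0, 0, 0, -0.38, 0, 0, 0, 0, 0, 0, -0.38, 0, 0, 0, 0, 0, 0.02, -0.38, 0, 0, 0, 0, 0, 0.05, -0.38, 0, 0, 0, 0, 0, 0.08, -0.38, 0, 0, 0, 0.01, -0.04, 0.1, -0.2, 0, 0, 0, 0.02, -0.08, 0.12, 0, 0, 0, 0, 0.03, -0.12, 0.12, 0.2, 0, 0, 0, 0.04, -0.16, 0.12, 0.2, 0, 0, 0, 0.045, -0.2, 0.12, 0.2, 0, 0, 0, 0.045, -0.22, 0.12, 0.2]

```text
clock: 26.18
tool_pos: [543.9, -271.5, 135.6]
eef_rot: [0.0, 0.631, 0.776, -0.0]
ft_force: [0.8, 0.9, -0.9]
opening: 37.5
grip_force: 0.0
```

```bash
python3 - <<'E'
from h import *
ims=images(); st(); d=ims["top"]; cv2.imwrite("top.png",d); cv2.imwrite("scene.png",ims["scene"])
h=cv2.cvtColor(d,cv2.COLOR_BGR2HSV)
f=d.copy()
t=tray(d,(483,18.4),101.7); print(np.round(t,2))
for n in ("red_tab","plain_tab"): 
    for q in spot_point("top",n)[:2]: print(n,q["p"],toworld("top",q["point"],14).round(1))
a=np.array(topx("top",[485,-86,22])[0]); print(a)
m=cmask(d,"top",(505,-86,22),14,lambda h:((h[...,0]<10)|(h[...,0]>170))&(h[...,1]>100))
ys,xs=np.nonzero(m); w=np.array([toworld("top",(x,y),28)[:2] for x,y in zip(xs,ys)]); print(len(xs),w.mean(0))
cv2.imwrite("pics/l4.png",np.hstack([cv2.resize(d[195:285,235:335],(400,360),interpolation=cv2.INTER_CUBIC),cv2.resize(ims["scene"][180:280,170:280],(396,360),interpolation=cv2.INTER_CUBIC)]))
E
```

```text
26.28 [ 543.3 -271.4  135.1] [ 0.98   0.201 -0.001] open 36.96179012154815 F [ 0.2 -0.2 -1.1]
[483.08  18.64 101.5    0.24]
red_tab 0.77 [510.9 -84.9  14. ]
plain_tab 0.65 [470.8 120.8  14. ]
[326.67750605 249.49587348]
90 [503.46361761 -84.88542184]
```

View pics/l4.png

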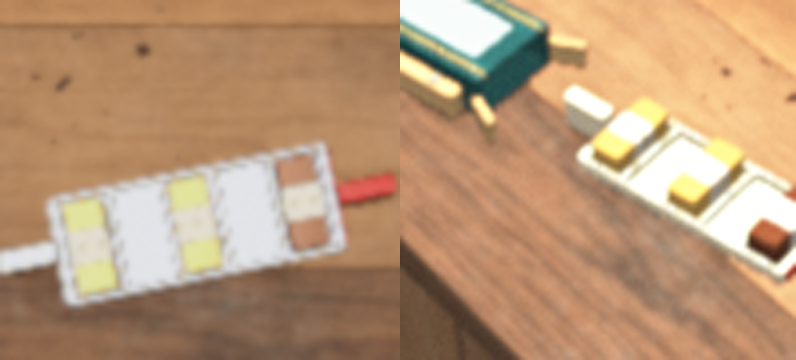

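All three ingots are flat in pockets 5, 3 and 1. Next I'll refine the sleeve axis from the unobstructed view.

```bash
python3 - <<'E'
from h import *
d=cv2.imread("top.png"); h=cv2.cvtColor(d,cv2.COLOR_BGR2HSV).astype(int)
for p in((144,270),(205,268),(208,258),(150,285)): print(p,h[p[1],p[0]])
P=(431,269,18)
for lo,s in((75,40),(70,60)):
    m=cmask(d,"top",P,52,lambda h:(h[...,0]>lo)&(h[...,0]<105)&(h[...,1]>s)).astype(np.uint8)
    m=cv2.morphologyEx(m,cv2.MORPH_OPEN,np.ones((2,2),np.uint8)); pts=cv2.findNonZero(m)
    hm=np.zeros_like(m); cv2.fillConvexPoly(hm,cv2.convexHull(pts),1)
    print(m.sum(),hm.sum(),cv2.minAreaRect(pts))
    for w in(72,76): print(w,np.round(fit({"top":hm.astype(np.float32)},(431,269),(172,w,36)),2))
    x=minAreaRect=cv2.minAreaRect(pts); c=[toworld("top",q,36)[:2] for q in cv2.boxPoints(x)]; c=np.array(c)
    e=[c[1]-c[0],c[2]-c[1]]; L=max(e,key=np.linalg.norm); print("roof rect",c.mean(0).round(1),[round(float(np.linalg.norm(v)),1) for v in e],np.degrees(np.arctan2(L[1],L[0])))
E
```

```text
(144, 270) [ 86  71 176]
(205, 268) [ 96  20 190]
(208, 258) [ 85  65 166]
(150, 285) [ 92  30 169]
640 2389 ((178.888427734375, 273.1303405761719), (31.569734573364258, 74.44300842285156), 77.96940612792969)
72 [428.11 267.96 102.98   0.06]
76 [428.17 267.53 -77.78   0.04]
roof rect [428.2 265.4] [175.6, 74.7] -77.85727992303595
268 1763 ((179.48721313476562, 275.8964538574219), (26.862648010253906, 73.54151916503906), 78.85710906982422)
72 [421.91 266.77  99.93   0.24]
76 [426.74 267.57 100.67   0.28]
roof rect [421.7 263.8] [173.3, 63.4] -78.76948515571333
```

Emit:
step_arm:
  motion: [0, 0, 0, -0.008, 0.04, 0, 0.2, 0, 0, 0, -0.016, 0.08, 0, 0.2, 0, 0, 0, -0.024, 0.12, -0.02, 0.2, 0, 0, 0, -0.031, 0.155, -0.04, 0.2, 0, 0, 0, -0.036, 0.18, -0.06, 0.2, 0, 0, 0, -0.036, 0.1835, -0.065, 0.2, 0, 0, 0, -0.036, 0.1835, -0.065, 0.2, 0, 0, 0, -0.036, 0.1835, -0.065, 0.2]

```text
clock: 27.05
tool_pos: [507.8, -84.1, 71.2]
eef_rot: [0.0, 0.63, 0.777, 0.0]
ft_force: [0.0, -0.4, 0.5]
opening: 37.4
grip_force: 0.0
```

```bash
python3 -c "
from h import *
st()"
```

```text
27.05 [507.8 -84.1  71.2] [0.979 0.206 0.001] open 37.435692210939735 F [ 0.  -0.4  0.5]
```

Emit:
step_arm:
  motion: [0, 0, 0, -0.0005, -0.004, -0.025, 0.2, 0, 0, 0, -0.0005, -0.004, -0.045, 0.2, 0, 0, 0, -0.0005, -0.004, -0.057, 0.2, 0, 0, 0, -0.0005, -0.004, -0.062, 0.2, 0, 0, 0, -0.0005, -0.004, -0.062, 0.2, 0, 0, 0, -0.0005, -0.004, -0.062, 0.8, 0, 0, 0, -0.0005, -0.004, -0.062, 0.95, 0, 0, 0, -0.0005, -0.004, -0.062, 0.95, 0, 0, 0, -0.0005, -0.004, -0.062, 0.95, 0, 0, 0, -0.0005, -0.004, -0.062, 0.95]

```text
clock: 27.88
tool_pos: [507.4, -88.5, 9.1]
eef_rot: [0.0, 0.631, 0.776, 0.0]
ft_force: [-0.3, 0.5, 3.8]
opening: 12.1
grip_force: 30.0
```

```bash
python3 -c "
from h import *
st(); s=observe(); p=np.array(s['tool_pos']); print('lat',p[0]*.9775+p[1]*.211,'along',p[0]*.211-p[1]*.9775)
for q in ((433.6,267.3),): print('sleeve along',q[0]*.211-q[1]*.9775)"
```

```text
27.88 [507.4 -88.5   9.1] [0.979 0.205 0.001] open 12.069830948459412 F [-0.3  0.5  3.8]
lat 477.3099920860213 along 193.6205288467999
sleeve along -169.79615
```

Emit:
step_arm:
  motion: [0, 0, 0.2, -0.001, 0.0059, 0, 0.95, 0, 0, 0.4, -0.0028, 0.0158, 0, 0.95, 0, 0, 0.4, -0.005, 0.0276, 0, 0.95, 0, 0, 0.4, -0.0075, 0.0393, 0, 0.95, 0, 0, 0.4, -0.0101, 0.051, 0, 0.95, 0, 0, 0.4, -0.0126, 0.0628, 0, 0.95, 0, 0, 0.4, -0.0139, 0.0686, 0, 0.95, 0, 0, 0.4, -0.0149, 0.0735, 0, 0.95, 0, 0, 0.4, -0.016, 0.0784, 0, 0.95, 0, 0, 0.4, -0.0175, 0.0855, 0, 0.95, 0, 0, 0.4, -0.019, 0.0925, 0, 0.95, 0, 0, 0.4, -0.0202, 0.098, 0, 0.95]

```text
clock: 28.88
tool_pos: [487.2, 9.6, 9.1]
eef_rot: [0.001, 0.628, 0.778, 0.0]
ft_force: [1.6, -6.3, 6.0]
opening: 11.6
grip_force: 30.0
```

```bash
cat > c.py <<'E'
from h import *
st(); s=observe(); p=np.array(s['tool_pos']); print('lat',round(p[0]*.9775+p[1]*.211,1),'along',round(p[0]*.211-p[1]*.9775,1))
E
python3 c.py; python3 -c "
from h import *
ims=images(); cv2.imwrite('pics/p1.png',np.hstack([cv2.resize(ims['top'][215:305,155:275],(480,360),interpolation=cv2.INTER_CUBIC),cv2.resize(ims['scene'][165:265,160:245],(306,360),interpolation=cv2.INTER_CUBIC)]))"
```

```text
28.88 [487.2   9.6   9.1] [0.977 0.212 0.001] open 11.633956837765997 F [ 1.6 -6.3  6. ]
lat 478.3 along 93.4
```

View pics/p1.png

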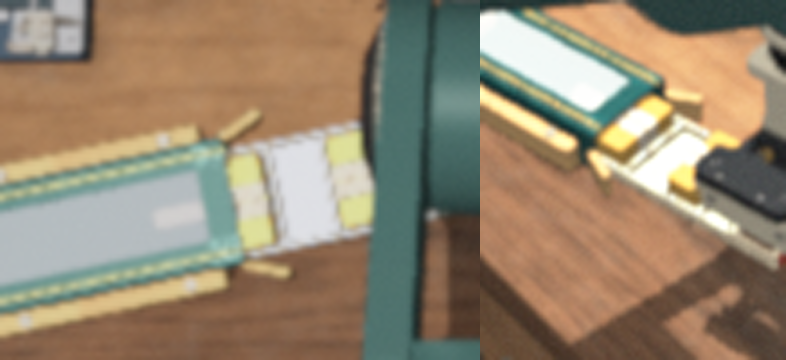

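The tray's front edge is centred at the mouth (top crop, x about 235) and the force is small. Continuing.

Emit:
step_arm:
  motion: [0, 0, 0, -0.001, 0.0049, 0, 0.95, 0, 0, 0, -0.0021, 0.0098, 0, 0.95, 0, 0, 0, -0.0032, 0.0147, 0, 0.95, 0, 0, 0, -0.0042, 0.0196, 0, 0.95, 0, 0, 0, -0.0053, 0.0244, 0, 0.95, 0, 0, 0, -0.0063, 0.0293, 0, 0.95]

```text
clock: 29.48
tool_pos: [481.0, 38.7, 9.1]
eef_rot: [0.001, 0.628, 0.778, 0.0]
ft_force: [1.5, -6.8, 6.3]
opening: 11.8
grip_force: 30.0
```

```bash
python3 c.py
```

```text
29.48 [481.   38.7   9.1] [0.977 0.211 0.001] open 11.800443992174193 F [ 1.5 -6.8  6.3]
lat 478.4 along 63.6
```

Emit:
step_arm:
  motion: [0, 0, 0, -0.0013, 0.0059, 0, 0.95, 0, 0, 0, -0.0032, 0.0147, 0, 0.95, 0, 0, 0, -0.0053, 0.0244, 0, 0.95, 0, 0, 0, -0.0074, 0.0342, 0, 0.95, 0, 0, 0, -0.0095, 0.044, 0, 0.95, 0, 0, 0, -0.0116, 0.0538, 0, 0.95, 0, 0, 0, -0.0137, 0.0635, 0, 0.95, 0, 0, 0, -0.0158, 0.0733, 0, 0.95, 0, 0, 0, -0.018, 0.0831, 0, 0.95, 0, 0, 0, -0.0201, 0.0929, 0, 0.95, 0, 0, 0, -0.0217, 0.1007, 0, 0.95, 0, 0, 0, -0.023, 0.1066, 0, 0.95]

```text
clock: 30.48
tool_pos: [458.1, 145.7, 9.1]
eef_rot: [0.001, 0.628, 0.778, 0.0]
ft_force: [4.7, -7.0, 4.6]
opening: 11.8
grip_force: 30.0
```

```bash
python3 c.py; python3 - <<'E'
from h import *
ims=images()
d=ims["top"]; m=d[235:305,115:235]
cv2.imwrite('pics/p2.png',np.hstack([cv2.resize(m,(480,280),interpolation=cv2.INTER_CUBIC),cv2.resize(ims['scene'][150:220,130:210],(320,280),interpolation=cv2.INTER_CUBIC)]))
E
```

```text
30.48 [458.1 145.7   9.1] [0.977 0.212 0.002] open 11.768019390410748 F [ 4.7 -7.   4.6]
lat 478.5 along -45.8
```

View pics/p2.png

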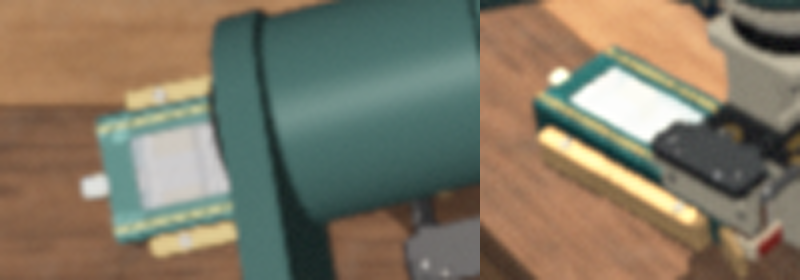

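Emit:
step_arm:
  motion: [0, 0, 0, -0.001, 0.0049, 0, 0.95, 0, 0, 0, -0.0021, 0.0098, 0, 0.95, 0, 0, 0, -0.003, 0.0137, 0, 0.95, 0, 0, 0, -0.003, 0.0137, 0, 0.95, 0, 0, 0, -0.003, 0.0137, 0, 0.2, 0, 0, 0, -0.003, 0.0137, 0, 0.2, 0, 0, 0, -0.003, 0.0137, 0, 0.2]

```text
clock: 31.17
tool_pos: [454.1, 159.1, 8.1]
eef_rot: [-0.0, 0.628, 0.778, -0.0]
ft_force: [0.3, 0.9, -0.0]
opening: 27.1
grip_force: 0.0
```

```bash
python3 c.py
```

```text
31.17 [454.1 159.1   8.1] [ 0.977  0.211 -0.001] open 27.142395265998967 F [ 0.3  0.9 -0. ]
lat 477.4 along -59.7
```

Emit:
step_arm:
  motion: [0, 0, 0, 0, 0, 0.03, 0.2, 0, 0, 0, 0, 0, 0.07, 0.2, 0, 0, 0, 0, 0, 0.11, 0.2, 0, 0, 0, 0.01, -0.04, 0.13, 0.2, 0, 0, 0, 0.02, -0.08, 0.14, 0.2, 0, 0, 0, 0.03, -0.12, 0.14, 0.2, 0, 0, 0, 0.04, -0.16, 0.14, 0.95, 0, 0, 0, 0.05, -0.2, 0.14, 0.95, 0, 0, 0, 0.05, -0.24, 0.14, 0.95, 0, 0, 0, 0.05, -0.24, 0.14, 0.95]

```text
clock: 32.0
tool_pos: [504.2, -86.3, 148.0]
eef_rot: [-0.0, 0.63, 0.777, -0.001]
ft_force: [0.6, 1.3, -0.8]
opening: 15.1
grip_force: 0.0
```

```bash
cat > fin.py <<'E'
from h import *
import sys
ims=images(); st(); d=ims["top"]; cv2.imwrite("top_f.png",d); s=ims["scene"]
ya=np.radians(102.2)
red=lambda h:((h[...,0]<10)|(h[...,0]>170))&(h[...,1]>100)
m=cmask(d,"top",(453,168,14),14,red); r=fit({"top":m},(453,168),(36,12,28),fixyaw=ya)
p=fitobj(ims,(409.6,370.5),(36,12,28),rt=9,cams=("top",),fixyaw=ya)
r0=(453.26,167.81);p0=(409.6,370.45);u=np.array([.211,-.9775])
print("red",np.round(r,2),"along from start plain",(np.array(r[:2])-r0)@u); print("plain",np.round(p,2),"along vs start red",(np.array(p[:2])-p0)@u)
cv2.imwrite("pics/"+sys.argv[1],np.hstack([cv2.resize(d[230:310,120:240],(480,320),interpolation=cv2.INTER_CUBIC),cv2.resize(s[150:220,135:215],(320,320),interpolation=cv2.INTER_CUBIC)]))
E
python3 fin.py f1.png
```

```text
32.1 [504.2 -82.2 148. ] [ 0.978  0.208 -0.001] open 7.099534928325609 F [-0.1  0.8  1.2]
red [451.75 162.45 102.2    0.26] along from start plain 4.922164733563218
plain [408.22 371.29 102.2    0.38] along vs start red -1.1134058387453378
```

View pics/f1.png

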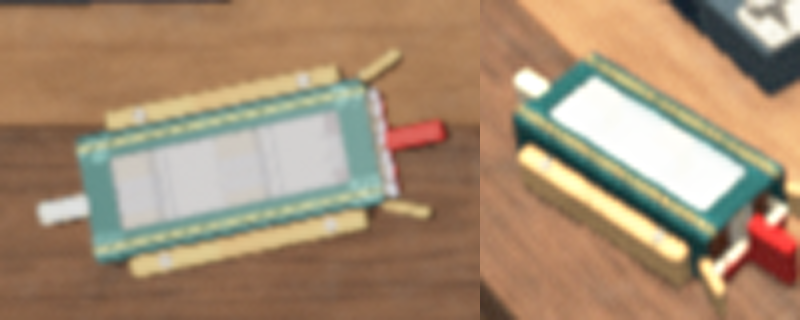

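```bash
cat > prof.py <<'E'
from h import *
import sys
now=cv2.imread(sys.argv[1] if len(sys.argv)>1 else "top_f.png").astype(np.float32)
c0=cv2.imread("pics/top0.png").astype(np.float32)
mid=np.array([431.4,269.1]); u=np.array([.211,-.9775]); n=np.array([.9775,.211])
def prof(im,sc,lats,al,z):
    out=[]
    for l in lats:
        P=[(*(mid+a*u+l*n),z) for a in al]; q=topx("top",P)
        q=((q+.5)*sc-.5).astype(np.float32)
        out.append(cv2.remap(im,q[:,0:1],q[:,1:2],cv2.INTER_LINEAR)[:,0])
    return np.mean(out,0)
def edge(p,al,obj,bg):
    o=p[obj].mean(0);b=p[bg].mean(0); v=(p-b)@(o-b)/((o-b)@(o-b))
    i=np.nonzero((v[:-1]-.5)*(v[1:]-.5)<=0)[0]; return [round(float(al[k]+(al[k+1]-al[k])*(.5-v[k])/(v[k+1]-v[k])),1) for k in i]
for nm,im,sc in(("start",c0,1.4),("now",now,1.0)):
    al=np.arange(70,112,.5); e=[]
    for l in([-24,-21,-18,-15],[15,18,21,24]):
        p=prof(im,sc,l,al,6); g=p[:,0]; k=np.argmax(g*(al<96)); e.append((al[k],round(float(g[k])),edge(p,al,[k],slice(-14,-6))))
    al2=np.arange(98,135,.5); t=edge(prof(im,sc,[-1,1],al2,28),al2,slice(4,16),slice(-10,None))
    al3=np.arange(-135,-98,.5); r=edge(prof(im,sc,[-1,1],al3,28),al3,slice(-16,-4),slice(0,10))
    print(nm,"mouth strip",e,"front tip",t,"rear tip",r)
E
python3 prof.py
```

```text
start mouth strip [(np.float64(86.5), 164, [89.2]), (np.float64(74.5), 154, [88.6])] front tip [123.3] rear tip [-120.0]
now mouth strip [(np.float64(86.5), 191, [89.7]), (np.float64(87.0), 183, [89.4])] front tip [124.5] rear tip [-118.6]
```

```bash
cat >> prof.py <<'E'
for l in([-24,-20,-16],[16,20,24]):
    a=np.arange(-104,-70,.5); p=prof(now,1,l,a,36); print("rear roof edge",edge(p,a,slice(-18,-8),slice(0,14)))
    a=np.arange(70,104,.5); p=prof(now,1,l,a,36)
    print("front z36",[(float(x),*v.astype(int)) for x,v in zip(a[14:52:3],p[14:52:3])])
E
python3 prof.py
```

```text
start mouth strip [(np.float64(86.5), 164, [89.2]), (np.float64(74.5), 154, [88.6])] front tip [123.3] rear tip [-120.0]
now mouth strip [(np.float64(86.5), 191, [89.7]), (np.float64(87.0), 183, [89.4])] front tip [124.5] rear tip [-118.6]
rear roof edge [-87.7]
front z36 [(77.0, np.int64(165), np.int64(172), np.int64(131)), (78.5, np.int64(164), np.int64(172), np.int64(130)), (80.0, np.int64(165), np.int64(173), np.int64(132)), (81.5, np.int64(164), np.int64(172), np.int64(133)), (83.0, np.int64(160), np.int64(169), np.int64(137)), (84.5, np.int64(153), np.int64(164), np.int64(145)), (86.0, np.int64(152), np.int64(164), np.int64(160)), (87.5, np.int64(164), np.int64(174), np.int64(178)), (89.0, np.int64(181), np.int64(186), np.int64(193)), (90.5, np.int64(190), np.int64(191), np.int64(201)), (92.0, np.int64(175), np.int64(174), np.int64(195)), (93.5, np.int64(137), np.int64(138), np.int64(176)), (95.0, np.int64(94), np.int64(101), np.int64(149))]
rear roof edge [-87.1]
front z36 [(77.0, np.int64(160), np.int64(167), np.int64(127)), (78.5, np.int64(161), np.int64(168), np.int64(128)), (80.0, np.int64(161), np.int64(169), np.int64(129)), (81.5, np.int64(159), np.int64(167), np.int64(130)), (83.0, np.int64(154), np.int64(163), np.int64(133)), (84.5, np.int64(148), np.int64(159), np.int64(141)), (86.0, np.int64(146), np.int64(158), np.int64(154)), (87.5, np.int64(157), np.int64(167), np.int64(172)), (89.0, np.int64(174), np.int64(180), np.int64(187)), (90.5, np.int64(185), np.int64(187), np.int64(198)), (92.0, np.int64(174), np.int64(174), np.int64(193)), (93.5, np.int64(139), np.int64(143), np.int64(178)), (95.0, np.int64(100), np.int64(115), np.int64(160))]
```

The tray sits about 1.5 mm proud by the edge profiles. I'll regrasp the red tab and nudge it in.

Emit:
step_arm:
  motion: [0, 0, 0, -0.008, 0.035, 0, 0.2, 0, 0, 0, -0.016, 0.075, 0, 0.2, 0, 0, 0, -0.024, 0.115, 0, 0.2, 0, 0, 0, -0.032, 0.155, -0.02, 0.2, 0, 0, 0, -0.04, 0.195, -0.05, 0.2, 0, 0, 0, -0.047, 0.225, -0.075, 0.2, 0, 0, 0, -0.05, 0.241, -0.09, 0.2, 0, 0, 0, -0.05, 0.241, -0.09, 0.2, 0, 0, 0, -0.05, 0.241, -0.09, 0.2]

```text
clock: 32.85
tool_pos: [452.9, 162.0, 57.4]
eef_rot: [-0.001, 0.626, 0.78, -0.001]
ft_force: [-0.0, -0.3, 0.4]
opening: 37.0
grip_force: 0.0
```

```bash
python3 c.py
```

```text
32.85 [452.9 162.   57.4] [ 0.977  0.215 -0.002] open 36.963106923096866 F [-0.  -0.3  0.4]
lat 476.9 along -62.7
```

Emit:
step_arm:
  motion: [0, 0, 0, 0.0016, -0.0027, -0.02, 0.2, 0, 0, 0, 0.0016, -0.0027, -0.035, 0.2, 0, 0, 0, 0.0016, -0.0027, -0.045, 0.2, 0, 0, 0, 0.0016, -0.0027, -0.0484, 0.2, 0, 0, 0, 0.0016, -0.0027, -0.0484, 0.2, 0, 0, 0, 0.0016, -0.0027, -0.0484, 0.8, 0, 0, 0, 0.0016, -0.0027, -0.0484, 0.95, 0, 0, 0, 0.0016, -0.0027, -0.0484, 0.95, 0, 0, 0, 0.0016, -0.0027, -0.0484, 0.95]

```text
clock: 33.6
tool_pos: [456.4, 157.5, 10.7]
eef_rot: [0.0, 0.628, 0.778, 0.0]
ft_force: [0.3, 0.2, 0.5]
opening: 15.1
grip_force: 0.0
```

```bash
python3 c.py
```

```text
33.6 [456.4 157.5  10.7] [0.977 0.211 0.001] open 15.109997594174855 F [0.3 0.2 0.5]
lat 479.4 along -57.7
```

Emit:
step_arm:
  motion: [0, 0, 0, -0.0002, 0.0008, 0, 0.95, 0, 0, 0, -0.0004, 0.0018, 0, 0.95, 0, 0, 0, -0.0004, 0.0018, 0, 0.95, 0, 0, 0, -0.0004, 0.0018, 0, 0.95]

```text
clock: 33.93
tool_pos: [456.1, 159.1, 10.5]
eef_rot: [0.0, 0.628, 0.778, 0.0]
ft_force: [0.2, -4.7, 6.0]
opening: 12.0
grip_force: 30.0
```

```bash
python3 c.py
```

```text
33.93 [456.1 159.1  10.5] [0.977 0.211 0.001] open 11.967802101251735 F [ 0.2 -4.7  6. ]
lat 479.4 along -59.3
```

Emit:
step_arm:
  motion: [0, 0, 0, 0, 0, 0, 0.2, 0, 0, 0, 0, 0, 0, 0.2, 0, 0, 0, 0, 0, 0, 0.2, 0, 0, 0, 0, 0, 0.02, 0.2, 0, 0, 0, 0, 0, 0.05, 0.2, 0, 0, 0, 0, 0, 0.09, 0.2, 0, 0, 0, 0.01, -0.04, 0.12, 0.2, 0, 0, 0, 0.02, -0.08, 0.14, 0.2, 0, 0, 0, 0.03, -0.12, 0.14, 0.2, 0, 0, 0, 0.04, -0.16, 0.14, 0.2, 0, 0, 0, 0.05, -0.2, 0.14, 0.2, 0, 0, 0, 0.05, -0.24, 0.14, 0.2]

```text
clock: 34.93
tool_pos: [505.8, -73.7, 150.2]
eef_rot: [0.0, 0.628, 0.778, 0.0]
ft_force: [1.0, -0.4, -0.4]
opening: 37.3
grip_force: 0.0
```

```bash
python3 fin.py f2.png; python3 prof.py | head -2
```

```text
35.03 [505.2 -76.5 149.7] [ 0.978  0.207 -0.001] open 37.24572085105024 F [-0.7 -0.1  0.1]
red [451.75 164.68 102.2    0.3 ] along from start plain 2.740564233961799
plain [407.27 374.83 102.2    0.35] along vs start red -4.777041666666699
start mouth strip [(np.float64(86.5), 164, [89.2]), (np.float64(74.5), 154, [88.6])] front tip [123.3] rear tip [-120.0]
now mouth strip [(np.float64(71.5), 167, [88.0]), (np.float64(73.5), 159, [86.4])] front tip [122.2] rear tip [-119.3]
```

View pics/f2.png

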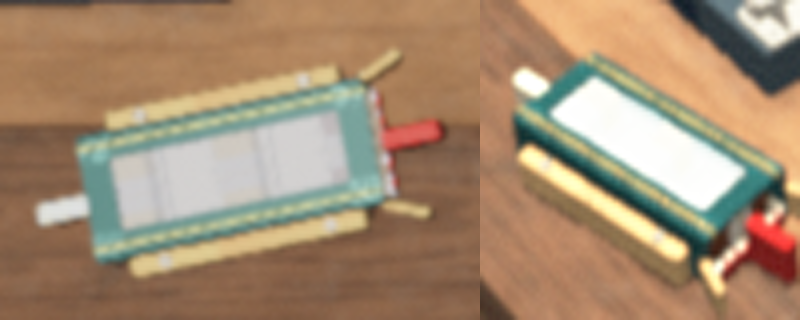

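The red tab sticks out of the guided mouth at crop px (415,133), and the body is flush to within about 1 mm by the edge profiles. Handing in.

```bash
python3 -c "
from h import *
print(close_job())"
```

```text
the job is handed in; nothing more can be done
None
```

I turned the tray end for end, laid the three ingots present flat in pockets 1, 3 and 5, and slid it back in flush (within about 1 mm by camera) with the red tab out of the guided mouth; the job was handed in at about 35 s and no verdict came back.

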